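Scoop the cast beads out of the parts pan into the bowl

TASK

Pick up the scoop from the cork mat, scoop the four white beads out of the blue pan with it and tip them all into the big white bowl, without touching the beads with the gripper or shoving the bowl or the bottle and jar behind. Then put the scoop back on the cork mat, standing flat on its blade.

Things in the scene. Friction and masses are not known exactly. Their poses are not given: they have to be found in the camera images.
- scoop: Loose flat-bottomed aluminium scoop with a wooden bar handle, 202 mm long, 130 g, standing by itself on the cork mat. Origin: on the underside below the blade's middle; x to the open nose, z up. Blade floor flat, 2 mm thick, x -38 to +50 mm; outside width 73 mm at the back, at most 79 mm at the mouth. Back wall at x -38 mm, 34 mm high; side walls 30 mm high behind, 16 mm in front.
- scoop_grip (a point): Middle of the scoop's handle, 92 mm behind the scoop's origin (x -92) and 68 mm above its underside: good to grip from above across the handle's 20 mm width. The handle is a straight bar along the scoop's x, 20 mm wide, 24 mm tall, from x -48 to -152 mm.
- scoop_lip (a point): Middle of the scoop's front lip, on the underside: 50 mm ahead of the scoop's origin. The last 12 mm of the blade is 1.3 mm thick; the side walls end 9 mm short of the lip.
- pan: Fixed blue tray, 240 x 94 mm, rim 36 mm high. Origin under its middle; x along it, to the end where the beads lie (no bead at x under 10 mm). Inside 88 mm wide, sides upright; floor 4 mm above the worktop, flat from x -100 to +100 mm; from there both end walls lean outward 30 degrees from vertical. The lowered scoop blade fits in behind the beads with 5 mm to spare each side.
- pan_far_foot (a point): Point on the pan's floor at the foot of the leaning end wall near the beads (x +100 mm, y 0, 4 mm above the worktop in the pan's frame). Beads pushed there stop and roll onto the scoop.
- bowl: Loose heavy white bowl (500 g), standing on the worktop, 150 mm across the rim, 60 mm high. Origin under its middle.
- mat: Fixed cork mat, 230 x 110 x 3 mm, flat on the worktop. Origin under its middle, x along its length; the scoop starts on it with its origin about 45 mm ahead of the mat's middle.
- banding_wheel: Fixed furniture to steer clear of: turntable with a grey round plate about 220 mm across on a green foot, 140 mm high, with a cast bud on top reaching to 210 mm. Origin under its middle.
- slip_jar: Bystander: white jar with a blue cap, 65 mm across and 92 mm high, behind the work. Origin under its middle.
- spray_bottle: Bystander: spray bottle with an orange head, 185 mm high, behind the work. Origin under its middle.
- bead_1_mid (a point): One of four white cast beads, a nearly round ball about 23 mm wide and 20 mm high, 12 g, free to roll. This point is its centre. The four start apart on the floor of the blue pan, in the half towards the far end; their order there varies.
- bead_2_mid (a point): One of four white cast beads, a nearly round ball about 23 mm wide and 20 mm high, 12 g, free to roll. This point is its centre. The four start apart on the floor of the blue pan, in the half towards the far end; their order there varies.
- bead_3_mid (a point): One of four white cast beads, a nearly round ball about 23 mm wide and 20 mm high, 12 g, free to roll. This point is its centre. The four start apart on the floor of the blue pan, in the half towards the far end; their order there varies.
- bead_4_mid (a point): One of four white cast beads, a nearly round ball about 23 mm wide and 20 mm high, 12 g, free to roll. This point is its centre. The four start apart on the floor of the blue pan, in the half towards the far end; their order there varies.
- bead_1: The bead of point bead_1_mid as a body; its origin is 10 mm from that centre and turns as it rolls.
- bead_2: The bead of point bead_2_mid as a body; its origin is 10 mm from that centre and turns as it rolls.
- bead_3: The bead of point bead_3_mid as a body; its origin is 10 mm from that centre and turns as it rolls.
- bead_4: The bead of point bead_4_mid as a body; its origin is 10 mm from that centre and turns as it rolls.

How it is judged:
On the way, in this order (a step that is already met when the one before it is completed fails the run):
1. at least one bead lies in the scoop and the scoop is lifted clear of the pan (origin over 80 mm high) (height (world z) of scoop above 0.08 m and ((x of bead_1_mid in the frame of scoop between -0.04 and 0.05 m and y of bead_1_mid in the frame of scoop between -0.037 and 0.037 m and z of bead_1_mid in the frame of scoop between 0.004 and 0.04 m) or (x of bead_2_mid in the frame of scoop between -0.04 and 0.05 m and y of bead_2_mid in the frame of scoop between -0.037 and 0.037 m and z of bead_2_mid in the frame of scoop between 0.004 and 0.04 m) or (x of bead_3_mid in the frame of scoop between -0.04 and 0.05 m and y of bead_3_mid in the frame of scoop between -0.037 and 0.037 m and z of bead_3_mid in the frame of scoop between 0.004 and 0.04 m) or (x of bead_4_mid in the frame of scoop between -0.04 and 0.05 m and y of bead_4_mid in the frame of scoop between -0.037 and 0.037 m and z of bead_4_mid in the frame of scoop between 0.004 and 0.04 m))), for 0.2 s.
2. all four beads lie in the bowl (horizontal distance between each of bead_1_mid, bead_2_mid, bead_3_mid, bead_4_mid and bowl below 0.07 m and height (world z) of each of bead_1_mid, bead_2_mid, bead_3_mid, bead_4_mid below 0.06 m), for 0.2 s.
At the end, for the whole second after the job is handed in: All four beads at rest in the bowl (centres within 70 mm of its axis, under 60 mm high), bowl upright; scoop at rest, flat on its blade (0.1 rad) on the mat, its origin within 55 mm of the mat's middle line and -90 to 110 mm along it (all of step 2 and x of scoop in the frame of mat between -0.09 and 0.11 m and y of scoop in the frame of mat between -0.055 and 0.055 m and height (world z) of scoop below 0.008 m and angle between each of scoop, bowl's own z axis and vertical below 0.1 rad and linear speed of scoop below 0.03 m/s and linear speed of each of bead_1, bead_2, bead_3, bead_4 below 0.1 m/s); the robot touches nothing.
It fails at once if the gripper or arm touches a bead (contact force between any of the fingers, the arm and bead_1 above 0.3 N or contact force between any of the fingers, the arm and bead_2 above 0.3 N or contact force between any of the fingers, the arm and bead_3 above 0.3 N or contact force between any of the fingers, the arm and bead_4 above 0.3 N).
It fails at once if the bowl is shoved more than 30 mm (distance of bowl from where it was at the start of the episode above 0.03 m).
It fails at once if the jar or the spray bottle is shoved more than 30 mm (distance of any of slip_jar, spray_bottle from where it was at the start of the episode above 0.03 m).
It also fails if it takes over 64 s, if anything falls off the work surface, if the arm or the gripper's body presses on something with over 40 N, if the wrist force passes 120 N, or if a joint passes its speed limit or range.

ROBOT

A 6-joint arm with a two-finger parallel gripper is mounted at the origin on a cart in front of the work surface, level with it; the furniture and walls round the work are solid. World frame = base frame: x ahead of the robot, y to its left, z up, the work surface at z = 0. Lengths are in m, angles in rad, forces in N, time in s.
With the tool pointing down it reaches from about 0.225 to 0.875 m from the base axis. Payload 3.4 kg.
Tool frame: the origin (TCP) lies at the very end of the fingers, on their centre line; the grasp point (between the pads) lies 19 mm behind it (manip.hold_point_z is the distance from the TCP to the grasp point, in m); z points along the fingers, x is the direction in which the jaws open and shut, and the axes are right-handed (so a half turn about z gives the same grasp; the last joint's range is limited). The gripper opens to 85 mm and grips with 20 to 120 N. Pads are 22 mm wide; open, the fingers measure 114 mm over their backs; the gripper's body (76 mm by 85 mm) begins 54 mm behind the grasp point. The pads swing forward as they close: fully open they stand 13 mm farther back than shut.
Start: joints at [-1.417, 0.276, 1.505, -0, 1.361, -0.121], TCP at [0.156, -0.553, 0.231] pointing down, gripper open.
Joint ranges: [-2.89, 2.89], [-0.75, 2.08], [0.22, 2.7], [-1.18, 4.32], [0.11, 2.71], [-2.7, 2.7]. Speed limits (rad/s): [2.57, 2.57, 3.14, 3.14, 3.14, 3.14].

INTERFACE

Orientations are given as a unit quaternion [w, x, y, z].
In Python, from rig import telemetry, cams, manip, finder gives the robot as it stands. The module is installed in compiled form; this text tells all that it offers.
- The arm moves only by the tool carry_out, never from a script. Its argument "rows" is a list that holds one entry, the list of rows, each a list of 5 numbers: the gripper's target within -1 to 1 (fully open at 1, half-way at 0, shut at -1), then the shift along the world's x, y, z in cm, then the turn about the world's z in rad. A call has 1 to 12 rows; each row shifts and turns the commanded pose from where the row before left it; what a row does not reach is not made up. A row lasts 1/10 s, in which the tool goes at most 50 mm and 8.59 degrees, less where a joint would pass 70% of its speed; a pose out of reach is approached as far as the arm can. A call with a gripper value outside its range is refused whole. The fingers move at their own pace and stop on an object; "force" is the grip in N (left out, the last holds). Time passes only in rows, so rows that do not move let the fingers close. It gives the time, the measured TCP pose, the force and the opening at its end, in the units of the state.
- telemetry.get_state(): the state, without advancing time (a new reading comes with each control period).
- cams.get_image(name): name is "scene" or "top" or "wrist"; returns a dict with "image" (400x640x3 uint8, red, green, blue), "camera_matrix" (3x3 intrinsics, pixels), "k1" (the pictures are not rectified: a ray, as slopes to the right and down, at radius r is drawn at 1 + k1 r^2 times it, then the intrinsics apply), "eye" and "attitude" of the camera in the world. Camera axes: x right, y down, z forward; pixel columns grow to the right and rows downward; lengths in m; the calibration is good to about 2 mm. A picture is of the moment at which its call begins. There is no depth.
- manip.sign_off(): hands the job in, once; it reports no verdict.
Trained networks look in a picture, given as the dict that the camera call returned (one of the last four; its "shot" number tells which), for a name from the list of things; names that differ only in an ending like _2 or _b are one class to them, and where a whole thing is asked for, a point or a joint stands for the part that bears it (a point fixed in the world has none). Each returns a list of dicts, best first, with "confidence" (0 to 1); they miss things now and then, are a little off and sometimes report something else, mostly with a low value. They report only what shows in the picture. A call takes as long as a camera call.
- finder.boxes_of(picture, thing): "xy" ([column, row] in pixels, amid what is visible of it).
The state is a dict: "clock": time; "qpos": joint angles; "qd": joint speeds; "effort": joint torques, N m; "position": TCP position; "ee_rot": TCP orientation; "contact_force": force on the tool from outside, world axes, zero at the start; "moment": the same for the moment, N m; "width": finger opening in m.
Only numpy, scipy, OpenCV 4.12 (cv2) and the standard library are available. Lean on these libraries where they do the work, as an engineer would, in place of code of your own. Each camera call takes 0.05 s, during which the arm holds its last target.

## Working session

There is one attempt and no reset: what is moved stays moved. The work goes in short steps, Python scripts to look and compute and a tool call to move; the robot and the scene stay as the last step left them, time stands still between calls to the robot, and variables do not carry over. Pictures are saved under pics/ and viewed, and the job is handed in when it is done.

Besides the shell and the picture viewer there is one more tool, called after "Call:" by a JSON object that holds its "api" and its "payload", one argument or row to a line. carry_out: Moves the arm, as the interface text tells. Its arguments: {"type":"object","properties":{"rows":{"type":"array","items":{"type":"array","items":{"type":"array","items":{"type":"number"}}}},"force":{"type":"number"}},"required":["rows"]}

```bash
mkdir -p pics; cat > h.py <<'E'
import numpy as np, cv2
from scipy.spatial.transform import Rotation as R
from rig import telemetry, cams, manip, finder
def snap(name,fn=None):
    p=cams.get_image(name)
    if fn: cv2.imwrite('pics/'+fn,p['image'][:,:,::-1])
    return p
def rot(p):
    a=np.array(p['attitude'],float)
    return a if a.shape==(3,3) else R.from_quat(a[[1,2,3,0]]).as_matrix()
def ray(p,uv):
    K=np.array(p['camera_matrix']);k1=p['k1']
    d=np.array([(uv[0]-K[0,2])/K[0,0],(uv[1]-K[1,2])/K[1,1]])
    s=d.copy()
    for _ in range(30): s=d/(1+k1*(s@s))
    v=rot(p)@np.array([s[0],s[1],1.]);return np.array(p['eye'],float),v
def atz(p,uv,z):
    e,v=ray(p,uv);return e+v*(z-e[2])/v[2]
def proj(p,X):
    c=rot(p).T@(np.array(X,float)-np.array(p['eye'],float));s=c[:2]/c[2]
    s=s*(1+p['k1']*(s@s));K=np.array(p['camera_matrix'])
    return np.array([K[0,0]*s[0]+K[0,2],K[1,1]*s[1]+K[1,2]])
def tri(ps,uvs):
    A=np.zeros((3,3));b=np.zeros(3)
    for p,uv in zip(ps,uvs):
        e,v=ray(p,uv);v=v/np.linalg.norm(v);M=np.eye(3)-np.outer(v,v);A+=M;b+=M@e
    return np.linalg.solve(A,b)
E
python3 - <<'E'
from h import *
for n in ['scene','top','wrist']:
    p=snap(n,n+'0.png'); print(n,p['eye'],p['attitude'],p['camera_matrix'],p['k1'],p['shot'])
    for t in ['scoop','scoop_grip','scoop_lip','pan','pan_far_foot','bowl','mat','banding_wheel','slip_jar','spray_bottle','bead_1_mid']:
        print(t,[(np.round(d['xy'],1).tolist(),round(d['confidence'],2)) for d in finder.boxes_of(p,t)][:6])
print(telemetry.get_state(), manip.hold_point_z)
E
```

```text
scene [-0.09961289  0.50985811  0.89495588] [ 0.19141222 -0.44967204  0.80598148 -0.33399141] [[465.70844381   0.         319.90723289]
 [  0.         465.70844381 202.87615623]
 [  0.           0.           1.        ]] -0.13552937679230978 1
scoop [([345.2, 275.5], 0.81), ([318.9, 218.1], 0.48), ([272.3, 169.4], 0.44)]
scoop_grip [([348.1, 276.2], 0.91)]
scoop_lip [([347.0, 271.1], 0.9)]
pan [([320.7, 219.1], 0.69)]
pan_far_foot []
bowl [([252.8, 310.0], 0.57)]
mat [([366.6, 271.2], 0.95)]
banding_wheel [([292.7, 219.9], 0.73)]
slip_jar [([320.4, 164.6], 0.86)]
spray_bottle [([271.2, 170.0], 0.72)]
bead_1_mid []
top [0.32931284 0.07218305 1.39636723] [-0.07453152  0.73128159 -0.67452676  0.06845396] [[483.95819138   0.         308.03158181]
 [  0.         483.95819138 193.81689564]
 [  0.           0.           1.        ]] -0.06283385158839373 2
scoop [([292.3, 255.8], 0.82)]
scoop_grip [([293.1, 259.3], 0.71)]
scoop_lip [([291.7, 257.0], 0.57)]
pan [([311.3, 191.3], 0.59)]
pan_far_foot [([312.3, 189.8], 0.62), ([297.4, 186.2], 0.61)]
bowl [([207.7, 245.9], 0.58)]
mat [([307.5, 25
[... 585 characters left out ...]
_bottle []
bead_1_mid []
{'clock': 1.8, 'qpos': array([-1.41701046e+00,  2.75911821e-01,  1.50490177e+00,  3.64321627e-05,
        1.36068805e+00, -1.20996150e-01]), 'qd': array([-0.00075133,  0.00169456,  0.00024127, -0.00032282,  0.0002818 ,
        0.00059604]), 'effort': array([ 2.98354935e-04, -4.16646624e+01, -2.46096683e+01, -1.45178342e-04,
        1.83377761e-04, -1.14259620e-05]), 'position': array([ 0.1560344 , -0.55346456,  0.23132056]), 'ee_rot': array([ 1.88435587e-05,  7.97285967e-01, -6.03601760e-01,  4.50903639e-05]), 'contact_force': array([ 0.07572321, -0.12984329, -0.30843399]), 'moment': array([ 0.05678479, -0.01180904,  0.0161401 ]), 'width': 0.08554887447223607} 0.0187
```

View pics/scene0.png

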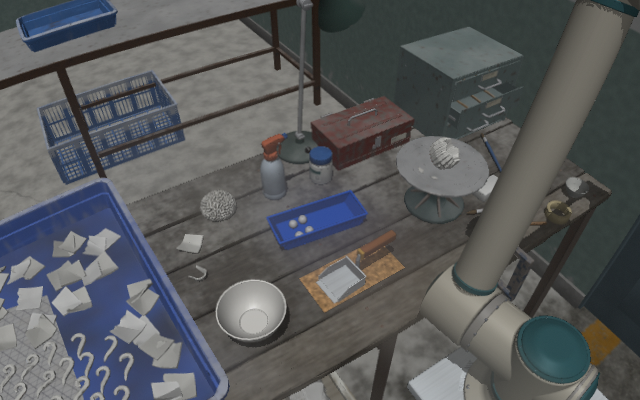

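View pics/top0.png

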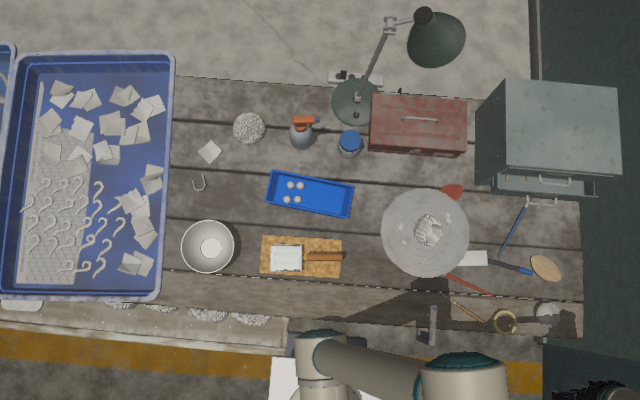

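```bash
python3 - <<'E'
import cv2
im=cv2.imread('pics/top0.png')[160:285,170:365]
cv2.imwrite('pics/c0.png',cv2.resize(im,None,fx=4,fy=4,interpolation=cv2.INTER_CUBIC))
im=cv2.imread('pics/scene0.png')[180:350,210:410]
cv2.imwrite('pics/c1.png',cv2.resize(im,None,fx=3.5,fy=3.5,interpolation=cv2.INTER_CUBIC))
E
```

```text
(no output)
```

View pics/c0.png

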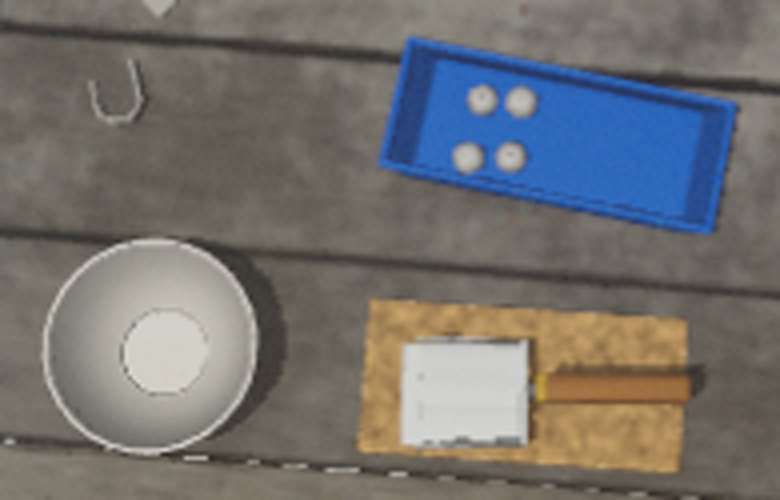

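View pics/c1.png

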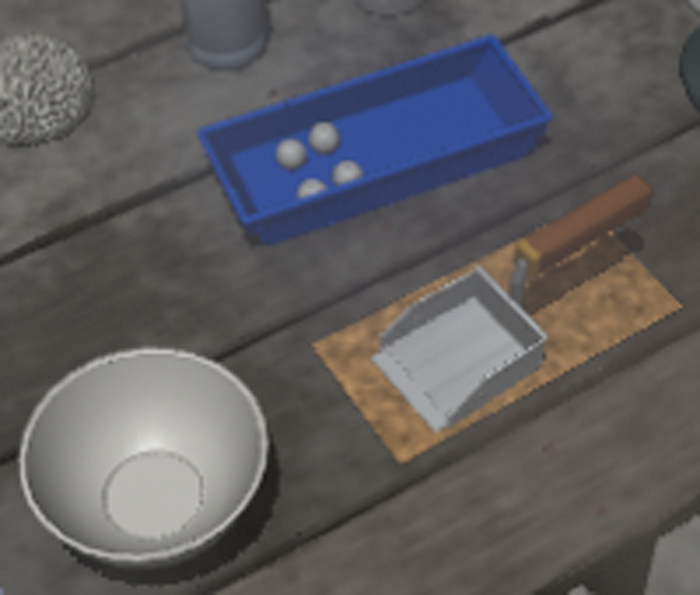

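```bash
cat > m0.py <<'E'
from h import *
P=dict(eye=[0.32931284,0.07218305,1.39636723],attitude=[-0.07453152,0.73128159,-0.67452676,0.06845396],camera_matrix=[[483.95819138,0,308.03158181],[0,483.95819138,193.81689564],[0,0,1]],k1=-0.06283385158839373)
S=dict(eye=[-0.09961289,0.50985811,0.89495588],attitude=[0.19141222,-0.44967204,0.80598148,-0.33399141],camera_matrix=[[465.70844381,0,319.90723289],[0,465.70844381,202.87615623],[0,0,1]],k1=-0.13552937679230978)
E
python3 - <<'E'
from m0 import *
def c(x,y,z): return atz(P,(170+x/4,160+y/4),z)
def s(x,y,z): return atz(S,(210+x/3.5,180+y/3.5),z)
np.set_printoptions(precision=4,suppress=True)
pan=np.array([c(*a,.036) for a in [(410,38),(737,102),(712,234),(380,165)]]);print('pan',pan,pan.mean(0))
pan2=np.array([s(*a,.036) for a in [(200,130),(492,37),(551,115),(252,218)]]);print('panS',pan2,pan2.mean(0))
a=(pan[0]+pan[3]-pan[1]-pan[2]);print('pan yaw',np.arctan2(a[1],a[0]),np.linalg.norm(a)/2,np.linalg.norm(pan[0]-pan[3]))
a=(pan2[0]+pan2[3]-pan2[1]-pan2[2]);print('pan yawS',np.arctan2(a[1],a[0]))
mat=np.array([c(*a,.003) for a in [(370,298),(686,320),(678,472),(359,452)]]);print('mat',mat,mat.mean(0))
mat2=np.array([s(*a,.003) for a in [(313,345),(596,226),(681,306),(402,462)]]);print('matS',mat2.mean(0))
for m in (mat,mat2):
  a=(m[0]+m[3]-m[1]-m[2]);print('mat yaw',np.arctan2(a[1],a[0]),np.linalg.norm(a)/2)
print('bowl',c(151,346,.06),s(144,455,.06))
print('handle top ends',c(541,388,.083),c(690,388,.083))
print('handle S', s(530,250,.083),s(645,185,.083))
print('back corners', c(528,340,.037),c(527,446,.037))
print('back S', s(478,267,.037),s(546,335,.037))
print('lip', c(401,344,.004),c(402,444,.004)); print('lipS',s(373,357,.004),s(438,430,.004))
print('beads',[c(*a,.014)[:2] for a in [(482,99),(520,101),(468,156),(511,156)]])
E
```

```text
pan [[ 0.6715  0.2039  0.036 ]
 [ 0.6431 -0.0355  0.036 ]
 [ 0.5458 -0.0237  0.036 ]
 [ 0.5764  0.2163  0.036 ]] [0.6092 0.0903 0.036 ]
panS [[ 0.6709  0.204   0.036 ]
 [ 0.6402 -0.0319  0.036 ]
 [ 0.5481 -0.0217  0.036 ]
 [ 0.5767  0.2115  0.036 ]] [0.609  0.0905 0.036 ]
pan yaw 1.4482905578446006 0.24146891492319017 0.09586869814210787
pan yawS 1.4451063516400249
mat [[ 0.4844  0.2175  0.003 ]
 [ 0.487  -0.0113  0.003 ]
 [ 0.3784 -0.013   0.003 ]
 [ 0.374   0.2145  0.003 ]] [0.4309 0.1019 0.003 ]
matS [0.4248 0.1043 0.003 ]
mat yaw 1.585891323466748 0.22816813245866432
mat yaw 1.542203581694969 0.22549989621895636
bowl [0.4324 0.3595 0.06  ] [0.4279 0.3631 0.06  ]
handle top ends [0.4241 0.088  0.083 ] [ 0.4322 -0.0124  0.083 ]
handle S [0.4216 0.0891 0.083 ] [ 0.4266 -0.008   0.083 ]
back corners [0.4602 0.1004 0.037 ] [0.3866 0.0949 0.037 ]
back S [0.4576 0.1033 0.037 ] [0.3873 0.0972 0.037 ]
lip [0.453  0.1918 0.004 ] [0.3821 0.1844 0.004 ]
lipS [0.4522 0.1895 0.004 ] [0.3812 0.1838 0.004 ]
beads [array([0.6354, 0.149 ]), array([0.6361, 0.1212]), array([0.5922, 0.1555]), array([0.5947, 0.1243])]
```

Call:
{"api": "carry_out", "payload": {
  "rows": [
    [[1,2.2,4.4,0,0.115],[1,2.2,4.4,0,0.115],[1,2.2,4.4,0,0.115],[1,2.2,4.4,0,0.115],[1,2.2,4.4,0,0.115],[1,2.2,4.4,0,0.115],[1,2.2,4.4,0,0.115],[1,2.2,4.4,0,0.115],[1,2.2,4.4,0,0.115],[1,2.2,4.4,0,0.115],[1,2.2,4.4,0,0.115],[1,2.2,4.4,0,0.115]]
  ],
  "force": 80
}}

```text
clock: 3.0
position: [0.4206, -0.0235, 0.2317]
ee_rot: [0.0, 0.999, 0.044, 0.001]
contact_force: [1.2, -0.8, 0.2]
width: 0.0854
```

Call:
{"api": "carry_out", "payload": {
  "rows": [
    [[1,0.2,1.7,-1,0],[1,0.2,1.7,-2,0],[1,0.2,1.7,-3,0],[1,0.1,1.7,-3,0],[1,0,0,-1,0],[1,0,0,0,0]]
  ]
}}

```text
clock: 3.6
position: [0.426, 0.0425, 0.1303]
ee_rot: [0.0, 0.999, 0.043, -0.002]
contact_force: [0.4, -0.7, 0.9]
width: 0.0855
```

```bash
python3 - <<'E'
from h import *
s=telemetry.get_state();print(s['position'],s['clock'])
p=snap('wrist','w1.png'); print(p['eye'],p['attitude'])
for z in (.083,): pass
# overlay predicted handle & TCP axis
im=p['image'][:,:,::-1].copy()
th=1.65;d=np.array([np.cos(th),np.sin(th),0]);n=np.array([-d[1],d[0],0]);O=np.array([.4207,.137,.003])
for a in (-.048,-.152,-.092):
  for b in (-.01,.01):
    u=proj(p,O+a*d+b*n+[0,0,.08]);print(a,b,u.round(1));cv2.circle(im,tuple(int(t) for t in u.round()),3,(0,0,255),1)
cv2.imwrite('pics/w1b.png',im)
E
```

```text
[0.42596052 0.04247157 0.13030496] 3.6
[0.41932554 0.11670801 0.27292867] [0.14851233 0.98798744 0.04244748 0.0048082 ]
-0.048 -0.01 [349.2 142.8]
-0.048 0.01 [311.4 142.5]
-0.152 -0.01 [344.5 311.9]
-0.152 0.01 [312.1 311.7]
-0.092 -0.01 [347.1 220.8]
-0.092 0.01 [311.7 220.5]
```

View pics/w1b.png

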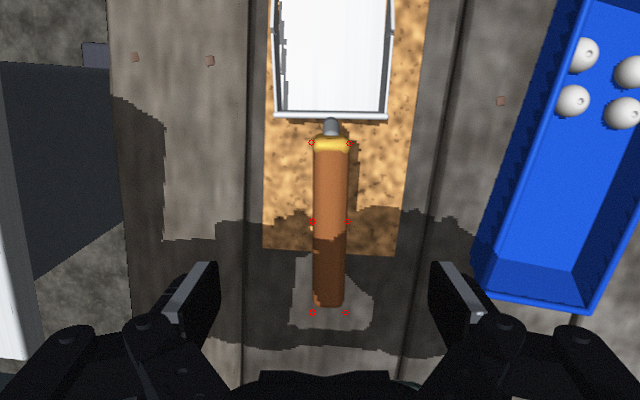

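Call:
{"api": "carry_out", "payload": {
  "rows": [
    [[1,0.2,0.4,-2,0],[1,0,0,-3,0],[1,0,0,-2,0],[1,0,0,-0.8,0],[-1,0,0,0,0],[-1,0,0,0,0],[-1,0,0,0,0],[-1,0,0,0,0],[-1,0,0,0,0],[-1,0,0,0,0],[-1,0,0,0,0]]
  ],
  "force": 20
}}

```text
clock: 4.75
position: [0.4296, 0.0463, 0.054]
ee_rot: [0.0, 0.999, 0.042, 0.001]
contact_force: [-0.4, -2.7, 6.3]
width: 0.0198
```

Call:
{"api": "carry_out", "payload": {
  "rows": [
    [[-1,0,0,0.5,0],[-1,0,0,1,0],[-1,0,0,1.5,0],[-1,0,0,2,0],[-1,0,0,1,0],[-1,0,0,0,0],[-1,0,0,0,0]]
  ]
}}

```text
clock: 5.45
position: [0.4287, 0.0466, 0.1132]
ee_rot: [0.0, 0.999, 0.042, -0.0]
contact_force: [0.1, 0.3, -1.6]
width: 0.0193
```

```bash
python3 - <<'E'
from h import *
s=telemetry.get_state();print(s['position'],s['clock'],s['contact_force'],s['moment'])
snap('scene','s1.png'); snap('wrist','w2.png')
im=cv2.imread('pics/s1.png')[150:350,230:430];a=cv2.resize(im,None,fx=3,fy=3,interpolation=cv2.INTER_CUBIC);cv2.imwrite('pics/s1c.png',a)
E
```

```text
[0.4287034  0.04658505 0.11318671] 5.45 [ 0.10966632  0.30717984 -1.62399433] [-0.09464136  0.01530007 -0.04627428]
```

View pics/s1c.png

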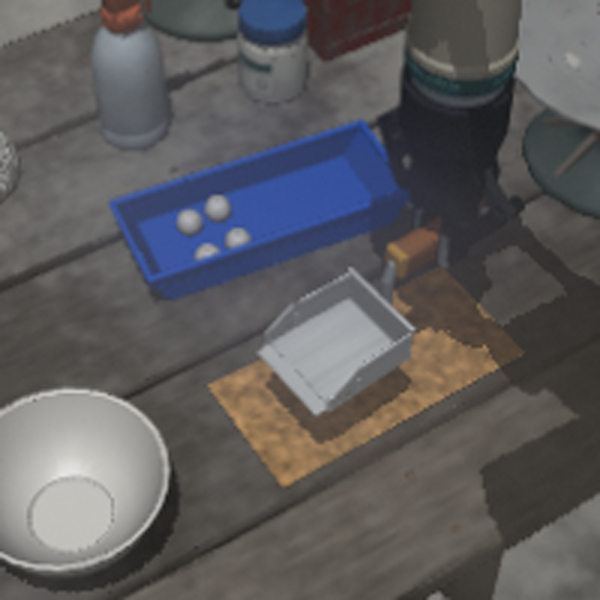

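View pics/w2.png

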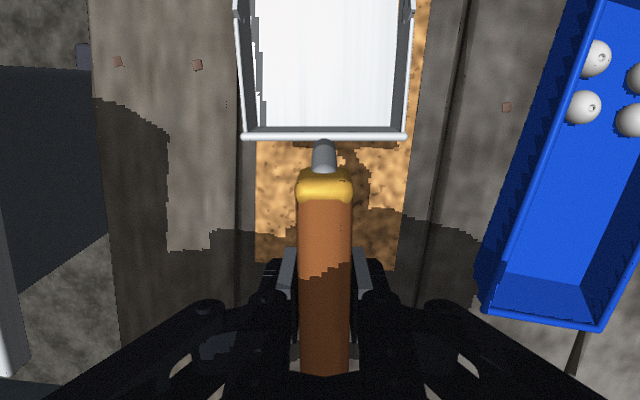

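```bash
cat >> m0.py <<'E'
from scipy.optimize import least_squares
def fit(pts,x0,z=None):
    # pts: list of (pose dict, uv, local xyz); params x,y,z,yaw,pitch(nose up +)
    def X(q,l):
        return np.array(q[:3])+R.from_euler('ZY',[q[3],-q[4]]).apply(l)
    f=lambda q: np.concatenate([proj(p,X(q,l))-uv for p,uv,l in pts])
    r=least_squares(f,x0);return r.x,r.fun
E
python3 - <<'E'
from m0 import *
np.set_printoptions(precision=3,suppress=True)
c=lambda x,y:np.array([230+x/3,150+y/3])
W=dict(camera_matrix=[[359.3949505,0,323.85308729],[0,359.3949505,197.76148472],[0,0,1]],k1=-0.046006637672855115)
# wrist pose now: shift from earlier
t=np.array([0.4287034,0.04658505,0.11318671])-np.array([0.42596052,0.04247157,0.13030496])
W['eye']=np.array([0.41932554,0.11670801,0.27292867])+t;W['attitude']=[0.14851233,0.98798744,0.04244748,0.0048082]
pts=[(S,c(258,352),[.05,.0385,.001]),(S,c(320,413),[.05,-.0385,.001]),(S,c(352,268),[-.038,.0365,.034]),(S,c(414,328),[-.038,-.0365,.034]),
 (W,np.array([241,136]),[-.038,.0365,.034]),(W,np.array([407,136]),[-.038,-.0365,.034]),
 (S,c(389,244),[-.048,.01,.080])]
q,e=fit(pts,[.42,.137,.06,1.65,0]);print(q,e.reshape(-1,2))
E
```

```text
[ 0.422  0.133  0.059  1.614 -0.163] [[ 20.633  22.493]
 [-19.694 -21.129]
 [ 19.775  19.814]
 [-20.786 -21.146]
 [  0.325  -3.343]
 [  1.408   3.852]
 [  2.117   5.5  ]]
```

```bash

python3 - <<'E'
from m0 import *
np.set_printoptions(precision=3,suppress=True)
c=lambda x,y:np.array([230+x/3,150+y/3])
W=dict(camera_matrix=[[359.3949505,0,323.85308729],[0,359.3949505,197.76148472],[0,0,1]],k1=-0.046006637672855115)
t=np.array([0.4287034,0.04658505,0.11318671])-np.array([0.42596052,0.04247157,0.13030496])
W['eye']=np.array([0.41932554,0.11670801,0.27292867])+t;W['attitude']=[0.14851233,0.98798744,0.04244748,0.0048082]
pts=[(S,c(258,352),[.05,-.0385,.001]),(S,c(320,413),[.05,.0385,.001]),(S,c(352,268),[-.038,-.0365,.034]),(S,c(414,328),[-.038,.0365,.034]),
 (W,np.array([241,136]),[-.038,.0365,.034]),(W,np.array([407,136]),[-.038,-.0365,.034]),
 (W,np.array([323,176]),[-.048,0,.080])]
q,e=fit(pts,[.42,.137,.06,1.65,0]);print(q,e.reshape(-1,2))
E
```

```text
[ 0.42   0.136  0.061  1.654 -0.068] [[-0.11  -0.416]
 [ 0.183  2.081]
 [-0.499 -0.455]
 [-0.227 -0.085]
 [-0.319 -0.198]
 [ 0.012  0.212]
 [ 0.282  0.171]]
```

Call:
{"api": "carry_out", "payload": {
  "rows": [
    [[-1,1.0,-0.5,0.5,-0.02],[-1,2.5,-1.3,0.5,-0.04],[-1,3.5,-1.9,0,-0.04],[-1,3.5,-1.9,0,-0.04],[-1,3.0,-1.6,0,-0.04],[-1,2.0,-1.0,0,-0.028],[-1,1.0,-0.5,0,0],[-1,0,0,0,0]]
  ],
  "force": 60
}}

```text
clock: 6.35
position: [0.5952, -0.0414, 0.1225]
ee_rot: [0.0, 0.998, -0.062, -0.0]
contact_force: [-0.8, 0.1, -2.1]
width: 0.0192
```

```bash
python3 - <<'E'
from h import *
s=telemetry.get_state();print(s['position'],s['ee_rot'],s['clock'])
p=snap('wrist','w3.png');print(p['eye'],p['attitude']); snap('top','t3.png');snap('scene','s3.png')
im=cv2.imread('pics/t3.png')[150:260,240:380];cv2.imwrite('pics/t3c.png',cv2.resize(im,None,fx=5,fy=5,interpolation=cv2.INTER_CUBIC))
im=cv2.imread('pics/s3.png')[150:290,230:400];cv2.imwrite('pics/s3c.png',cv2.resize(im,None,fx=4,fy=4,interpolation=cv2.INTER_CUBIC))
E
```

```text
[ 0.59524889 -0.04137448  0.12254828] [ 2.68079287e-05  9.98054754e-01 -6.23433153e-02 -1.32820516e-04] 6.35
[0.6039718  0.03249567 0.2652072 ] [ 0.14829305  0.98698375 -0.06150587 -0.00944825]
```

View pics/w3.png

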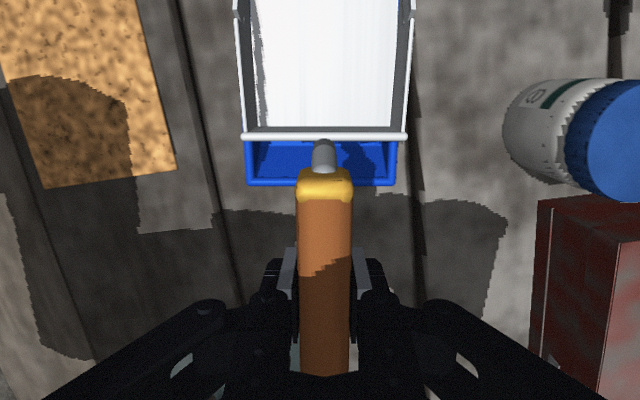

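View pics/t3c.png

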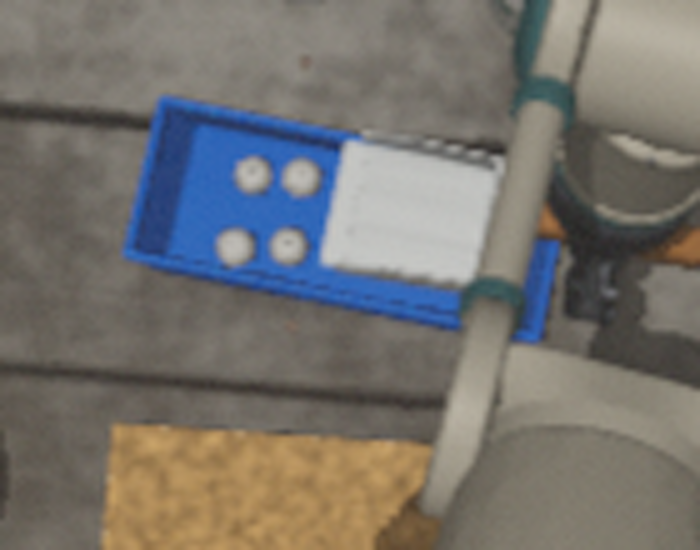

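View pics/s3c.png

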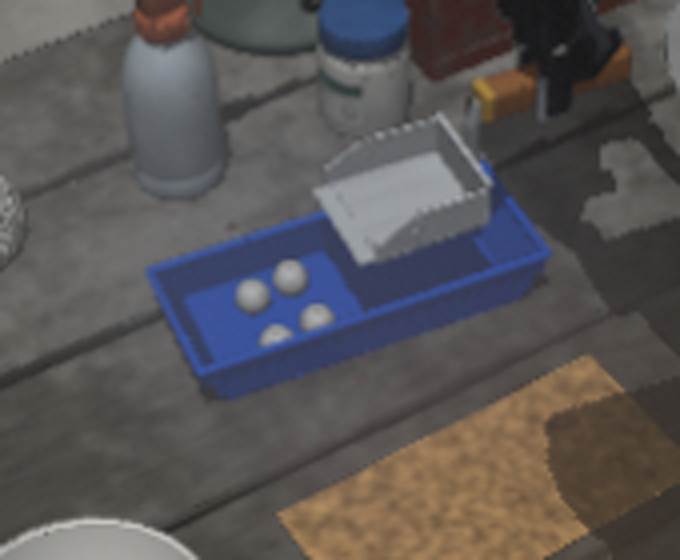

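```bash

python3 - <<'E'
from m0 import *
np.set_printoptions(precision=4,suppress=True)
c=lambda x,y:np.array([230+x/4,150+y/4])
t=lambda x,y:np.array([240+x/5,150+y/5])
W=dict(camera_matrix=[[359.3949505,0,323.85308729],[0,359.3949505,197.76148472],[0,0,1]],k1=-0.046006637672855115)
W['eye']=[0.6039718,0.03249567,0.2652072];W['attitude']=[0.14829305,0.98698375,-0.06150587,-0.00944825]
pts=[(S,c(315,190),[.05,-.0385,.001]),(S,c(362,264),[.05,.0385,.001]),(S,c(440,115),[-.038,-.0365,.034]),(S,c(489,185),[-.038,.0365,.034]),
 (W,np.array([241,135]),[-.038,.0365,.034]),(W,np.array([407,136]),[-.038,-.0365,.034]),
 (W,np.array([323,175]),[-.048,0,.080]),(P,t(343,142),[.05,-.0385,.001]),(P,t(321,265),[.05,.0385,.001])]
q,e=fit(pts,[.6,.05,.06,1.45,0]);print(q);print(e.reshape(-1,2))
pan=np.array([atz(P,t(*a),.036) for a in [(165,95),(125,260),(538,342)]]);print(pan)
panS=np.array([atz(S,c(*a),.036) for a in [(148,268),(205,377),(549,245)]]);print(panS)
print('wrist rim',atz(W,(247,185),.036),atz(W,(398,185),.036))
print('beads',[atz(P,t(*a),.014)[:2] for a in [(252,174),(300,177),(235,246),(288,245)]])
E
```

```text
[ 0.6059  0.048   0.0689  1.4424 -0.0629]
[[-0.2559 -0.3681]
 [ 0.3275  0.964 ]
 [-0.6934 -1.6765]
 [ 0.0377 -1.1983]
 [ 0.284  -0.1344]
 [-1.2008 -0.489 ]
 [ 0.2989  0.1931]
 [ 1.5828 -1.3637]
 [ 0.2846  0.2566]]
[[ 0.6731  0.2026  0.036 ]
 [ 0.5743  0.2161  0.036 ]
 [ 0.546  -0.0225  0.036 ]]
[[ 0.6715  0.204   0.036 ]
 [ 0.5722  0.216   0.036 ]
 [ 0.5531 -0.0247  0.036 ]]
wrist rim [ 0.5458 -0.0223  0.036 ] [ 0.6449 -0.0347  0.036 ]
beads [array([0.6352, 0.1493]), array([0.6357, 0.1212]), array([0.5916, 0.1554]), array([0.5947, 0.1247])]
```

Call:
{"api": "carry_out", "payload": {
  "rows": [
    [[-1,-0.15,0,-1.0,0],[-1,0,0,-2.0,0],[-1,0,0,-2.0,0],[-1,0,0,-1.0,0],[-1,0,0,-0.5,0],[-1,0,0,-0.2,0],[-1,0,0,-0.1,0],[-1,0,0,0,0]]
  ],
  "force": 20
}}

```text
clock: 7.3
position: [0.593, -0.0405, 0.0559]
ee_rot: [0.0, 0.998, -0.062, 0.001]
contact_force: [-0.9, 0.9, -1.5]
width: 0.019
```

```bash
python3 - <<'E'
from h import *
s=telemetry.get_state();print(s['position'],s['ee_rot'],s['clock'],s['contact_force'],s['moment'])
p=snap('wrist','w4.png');print(p['eye'],p['attitude']);snap('scene','s4.png')
im=cv2.imread('pics/s4.png')[150:290,230:400];cv2.imwrite('pics/s4c.png',cv2.resize(im,None,fx=4,fy=4,interpolation=cv2.INTER_CUBIC))
E
```

```text
[ 0.5930009  -0.04052315  0.05594982] [ 7.05204165e-05  9.98079044e-01 -6.19496290e-02  6.79162852e-04] 7.3 [-0.9078739   0.88934021 -1.53599436] [-0.12227663 -0.01606475  0.004296  ]
[0.6014479  0.033389   0.19858456] [ 0.14834249  0.98700007 -0.06125005 -0.00859106]
```

View pics/w4.png

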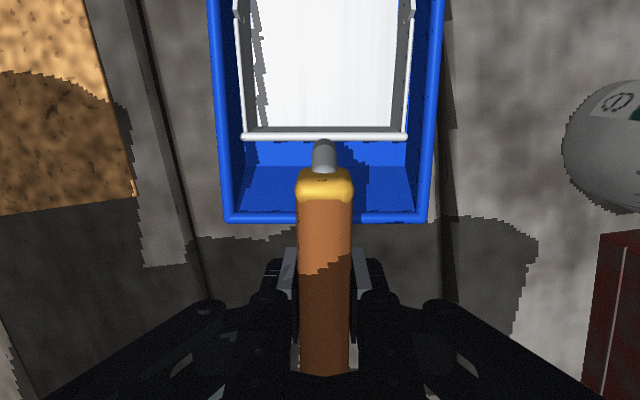

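View pics/s4c.png

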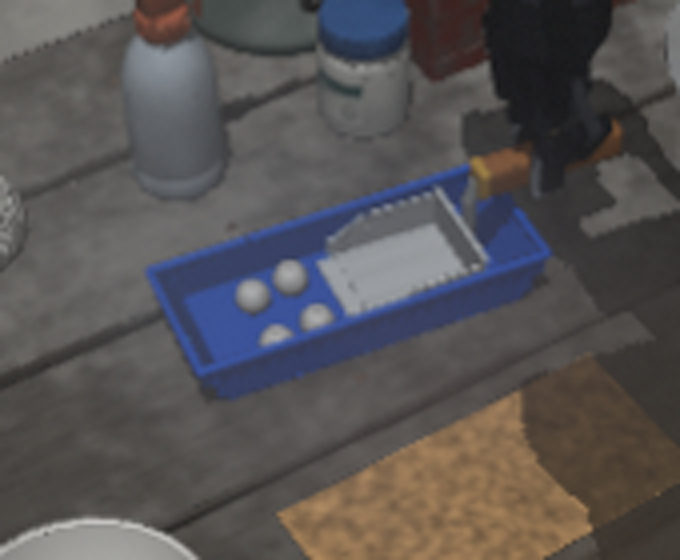

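Call:
{"api": "carry_out", "payload": {
  "rows": [
    [[-1,0,0,-0.15,0],[-1,0,0,-0.15,0],[-1,0,0,0,0]]
  ]
}}

```text
clock: 7.7
position: [0.5932, -0.0411, 0.0549]
ee_rot: [0.0, 0.998, -0.062, 0.001]
contact_force: [-3.8, -1.2, 11.5]
width: 0.0189
```

Call:
{"api": "carry_out", "payload": {
  "rows": [
    [[-1,0,0,0.15,0],[-1,0,0,0,0],[-1,0.1,0.8,0,0],[-1,0.12,1,0,0],[-1,0.12,1,0,0],[-1,0.12,1,0,0],[-1,0.12,1,0,0],[-1,0.12,1,0,0],[-1,0.06,0.5,0,0],[-1,0,0,0,0]]
  ],
  "force": 100
}}

```text
clock: 8.7
position: [0.6016, 0.0218, 0.0553]
ee_rot: [0.001, 0.998, -0.061, 0.002]
contact_force: [-0.9, -2.4, 7.0]
width: 0.0185
```

```bash
python3 - <<'E'
from h import *
s=telemetry.get_state();print(s['position'],s['ee_rot'],s['clock'],s['contact_force'],s['moment'])
snap('top','t5.png');snap('scene','s5.png')
im=cv2.imread('pics/t5.png')[150:260,240:380];a=cv2.resize(im,None,fx=4,fy=4,interpolation=cv2.INTER_CUBIC)
im=cv2.imread('pics/s5.png')[190:260,250:350];b=cv2.resize(im,(560,392),interpolation=cv2.INTER_CUBIC)
cv2.imwrite('pics/t5c.png',a);cv2.imwrite('pics/s5c.png',b)
E
```

```text
[0.60155083 0.02184447 0.05532433] [ 9.74888784e-04  9.98124035e-01 -6.11918774e-02  1.73641278e-03] 8.7 [-0.86209128 -2.38096139  7.0001308 ] [-0.28227369  0.17696772  0.11461974]
```

View pics/t5c.png

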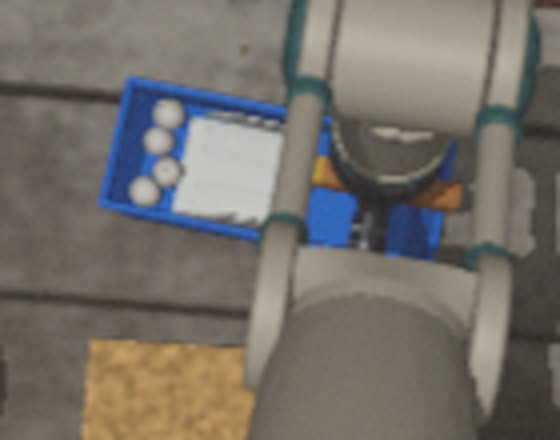

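View pics/s5c.png

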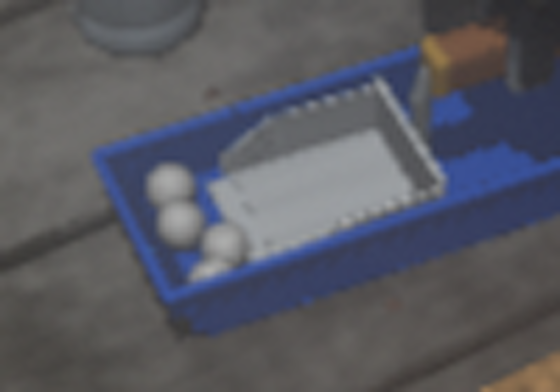

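Call:
{"api": "carry_out", "payload": {
  "rows": [
    [[-1,0.06,0.5,0,0],[-1,0.06,0.5,0,0],[-1,0.06,0.5,0,0],[-1,0.06,0.5,0,0],[-1,0.06,0.5,0,0],[-1,0.0,0.2,0,0],[-1,0,0,0,0]]
  ]
}}

```text
clock: 9.5
position: [0.6046, 0.0443, 0.0558]
ee_rot: [0.005, 0.998, -0.061, 0.002]
contact_force: [-1.1, -15.0, 9.4]
width: 0.0186
```

```bash
cat > look.py <<'E'
import sys
from h import *
n=sys.argv[1]
s=telemetry.get_state();print(s['position'].round(4),s['ee_rot'].round(3),s['clock'],s['contact_force'].round(2),s['moment'].round(2))
snap('top','t%s.png'%n);snap('scene','s%s.png'%n)
im=cv2.imread('pics/t%s.png'%n)[160:235,240:320];a=cv2.resize(im,(426,400),interpolation=cv2.INTER_CUBIC)
im=cv2.imread('pics/s%s.png'%n)[190:260,250:340];b=cv2.resize(im,(374*1,291),interpolation=cv2.INTER_CUBIC)
b=cv2.copyMakeBorder(b,0,109,0,0,cv2.BORDER_CONSTANT)
cv2.imwrite('pics/c%s.png'%n,np.hstack([a,b]))
E
python3 look.py 6
```

```text
[0.6046 0.0443 0.0558] [ 0.005  0.998 -0.061  0.002] 9.5 [ -1.1  -15.02   9.43] [-1.92  0.32  0.01]
```

View pics/c6.png

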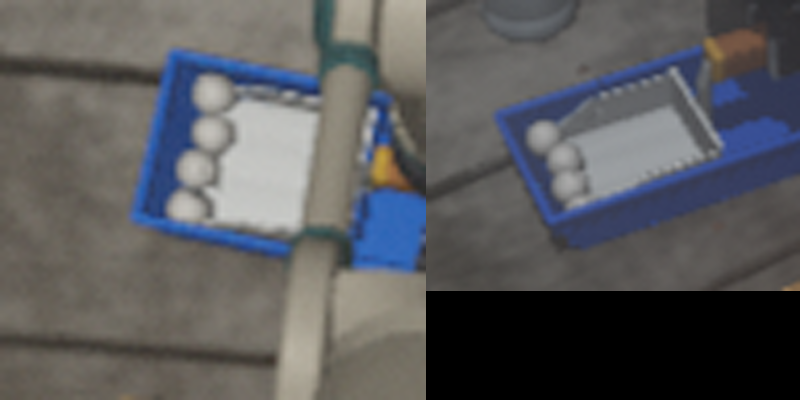

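Call:
{"api": "carry_out", "payload": {
  "rows": [
    [[-1,-0.1,-0.8,0,0],[-1,0,0,0,0.02],[-1,0.06,0.5,0,-0.02],[-1,0.06,0.4,0,-0.02],[-1,0.03,0.3,0,0.02],[-1,0.03,0.2,0,0]]
  ]
}}

```text
clock: 10.2
position: [0.6049, 0.0454, 0.0565]
ee_rot: [0.009, 0.998, -0.059, 0.002]
contact_force: [-4.8, -31.6, 18.5]
width: 0.0187
```

```bash
python3 look.py 7
```

```text
[0.6049 0.0454 0.0565] [ 0.009  0.998 -0.059  0.002] 10.2 [ -4.77 -31.58  18.54] [-4.41  0.9  -0.12]
```

View pics/c7.png

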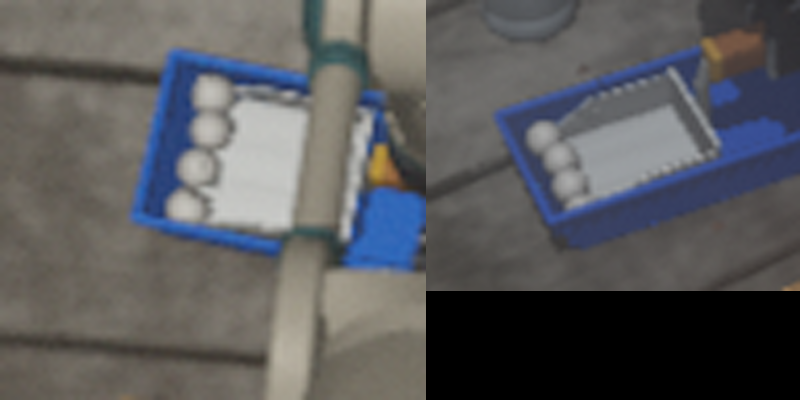

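Call:
{"api": "carry_out", "payload": {
  "rows": [
    [[-1,-0.12,-1,0.05,0],[-1,-0.18,-1.5,0,0],[-1,-0.18,-1.5,0,0],[-1,-0.12,-1,0,0],[-1,-0.06,-0.5,0,0],[-1,0,0,0,0]]
  ]
}}

```text
clock: 10.9
position: [0.5978, 0.0006, 0.0548]
ee_rot: [-0.001, 0.998, -0.063, 0.001]
contact_force: [-0.5, 2.3, 7.7]
width: 0.0187
```

```bash
python3 look.py 8
```

```text
[0.5978 0.0006 0.0548] [-0.001  0.998 -0.063  0.001] 10.9 [-0.5   2.27  7.66] [ 0.8  -0.05 -0.01]
```

View pics/c8.png

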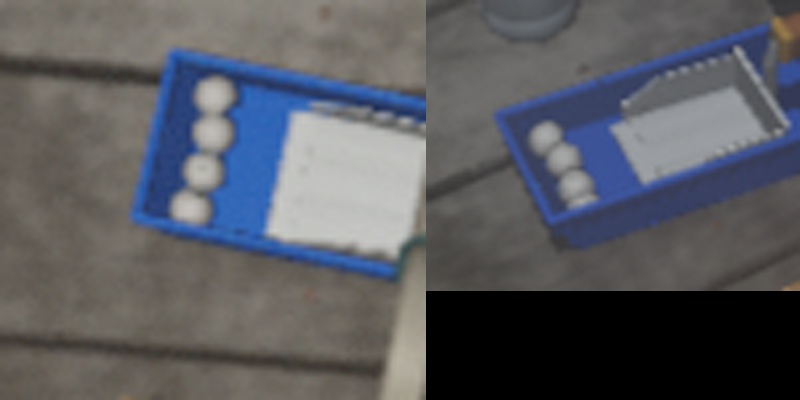

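Call:
{"api": "carry_out", "payload": {
  "rows": [
    [[-1,-0.24,-2,0,0],[-1,0,0,0,0],[-1,0.12,1.0,0,0],[-1,0.34,2.8,0,0],[-1,0.36,2.9,0,0],[-1,0,0,0,0]]
  ]
}}

```text
clock: 11.6
position: [0.6043, 0.0448, 0.0556]
ee_rot: [0.004, 0.998, -0.06, 0.001]
contact_force: [0.0, -9.9, 7.7]
width: 0.0187
```

```bash
python3 look.py 9
```

```text
[0.6043 0.0448 0.0556] [ 0.004  0.998 -0.06   0.001] 11.6 [ 0.05 -9.87  7.71] [-1.13  0.04 -0.27]
```

View pics/c9.png

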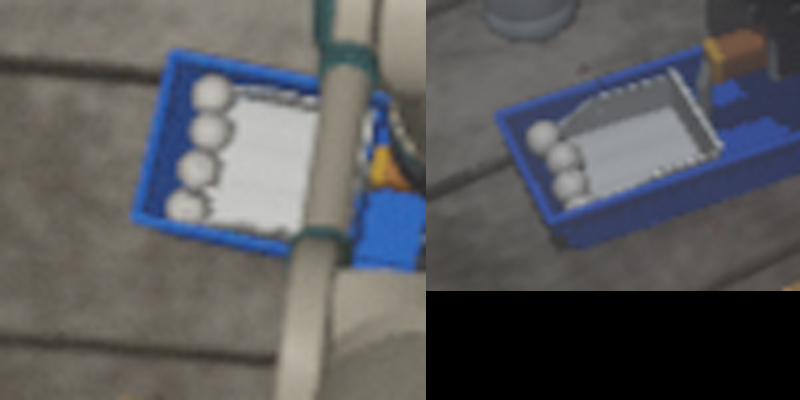

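```bash
cat > pf.py <<'E'
from m0 import *
def panf(X,yaw=1.448,c=(.609,.0905)):
    d=np.array([np.cos(yaw),np.sin(yaw)]);n=np.array([-d[1],d[0]]);r=np.array(X[:2])-c;return np.round([1e3*r@d,1e3*r@n],1)
E
python3 - <<'E'
from pf import *
t=lambda x,y:np.array([240+x/5.325,160+y/5.333])
for nm,L in (('c9',[(212,95),(208,130),(195,168),(187,206)]),('c8',[(215,95),(212,133),(203,171),(191,207)])):
  for a in L: print(nm,panf(atz(P,t(*a),.016)))
# lip corners c8, rim far corners
print('lip c8',[panf(atz(P,t(*a),.005)) for a in [(289,108),(268,237)]])
print('rim',[panf(atz(P,t(*a),.036)) for a in [(174,48),(133,220)]])
print('tcp',panf([.5978,.0006]),panf([.6043,.0448]))
# scene: c9 scale 374/90
s=lambda x,y:np.array([250+(x-426)/4.156,190+y/4.157])
for a in [(543,137),(564,157),(571,185)]: print('S',panf(atz(S,s(*a),.016)))
E
```

```text
c9 [ 96.2 -32.6]
c9 [ 94.2 -12.9]
c9 [96.6  9.3]
c9 [96.3 30.9]
c8 [ 94.6 -33. ]
c8 [ 91.7 -11.7]
c8 [91.9 10.1]
c8 [94.1 31. ]
lip c8 [array([ 54. , -36.5]), array([50.2, 36.8])]
rim [array([120. , -49.7]), array([121. ,  47.8])]
tcp [-90.6   0.1] [-45.9  -0.9]
S [ 96.5 -34.7]
S [ 90.8 -13.7]
S [95.2  9.5]
```

Call:
{"api": "carry_out", "payload": {
  "rows": [
    [[-1,-0.2,-1.5,0,0],[-1,-0.2,-1.5,0,0],[-1,-0.4,0.05,0,-0.03],[-1,-0.35,0.05,0,-0.02],[-1,0.12,1,0,0],[-1,0.25,2.0,0,0],[-1,0.06,0.5,0,0],[-1,0,0,0,0]]
  ]
}}

```text
clock: 12.5
position: [0.5955, 0.0472, 0.0555]
ee_rot: [0.005, 0.996, -0.085, 0.0]
contact_force: [-3.6, -15.7, 11.0]
width: 0.0187
```

```bash
python3 look.py 10
```

```text
[0.5955 0.0472 0.0555] [ 0.005  0.996 -0.085  0.   ] 12.5 [ -3.56 -15.72  11.01] [-1.91  0.34 -0.26]
```

View pics/c10.png

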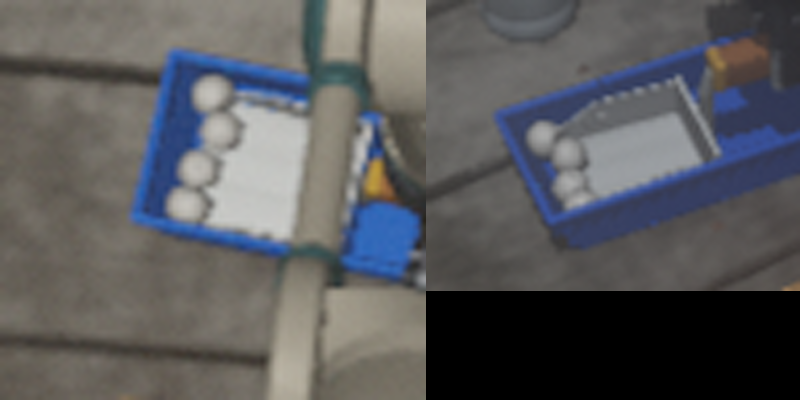

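Call:
{"api": "carry_out", "payload": {
  "rows": [
    [[-1,-0.1,-0.7,0,0],[-1,0.8,-0.1,0,0.05],[-1,0.6,-0.1,0,0.05],[-1,0.06,0.5,0,0],[-1,0.08,0.7,0,0],[-1,0.03,0.3,0,0]]
  ]
}}

```text
clock: 13.2
position: [0.6093, 0.0438, 0.0573]
ee_rot: [0.014, 0.999, -0.034, -0.001]
contact_force: [-10.7, -45.2, 24.4]
width: 0.0185
```

```bash
python3 look.py 11
```

```text
[0.6093 0.0438 0.0573] [ 0.014  0.999 -0.034 -0.001] 13.2 [-10.69 -45.18  24.44] [-6.26  1.35 -0.68]
```

View pics/c11.png

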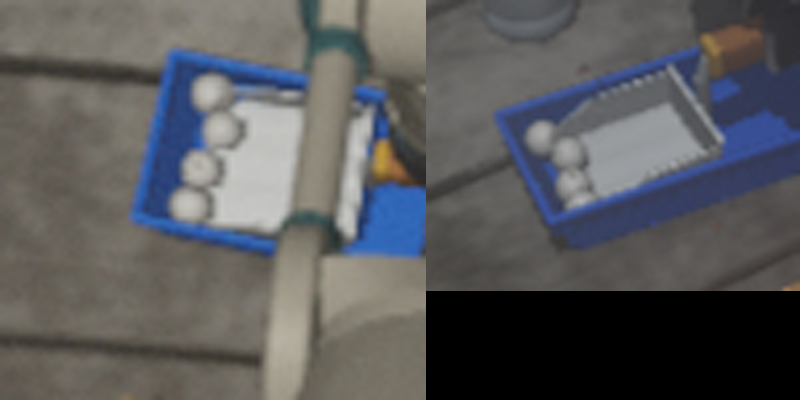

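Call:
{"api": "carry_out", "payload": {
  "rows": [
    [[-1,-0.15,-1.2,0,0],[-1,0,-0.5,0,0],[-1,0.2,0,0,-0.035],[-1,0,0,0,0],[-1,0.06,0.5,0,0],[-1,0.08,0.7,0,0],[-1,0.03,0.2,0,0]]
  ]
}}

```text
clock: 14.0
position: [0.6116, 0.0466, 0.0562]
ee_rot: [0.009, 0.999, -0.051, -0.001]
contact_force: [-6.3, -30.0, 18.1]
width: 0.0182
```

```bash
python3 look.py 12
```

```text
[0.6116 0.0466 0.0562] [ 0.009  0.999 -0.051 -0.001] 14.0 [ -6.29 -29.95  18.07] [-3.83  1.06  0.34]
```

View pics/c12.png

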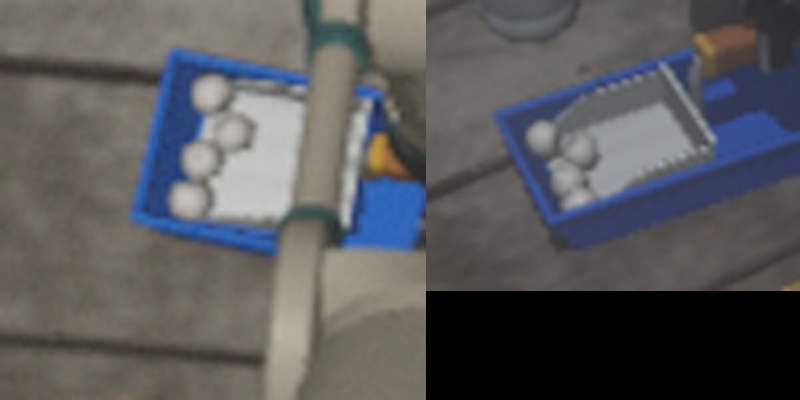

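Call:
{"api": "carry_out", "payload": {
  "rows": [
    [[-1,-0.1,-0.9,0,0],[-1,-0.7,0.1,0,-0.02],[-1,-0.7,0.1,0,-0.02],[-1,0.04,0.4,0,0],[-1,0.06,0.5,0,0],[-1,0.0,0,0,0]]
  ]
}}

```text
clock: 14.7
position: [0.5997, 0.0512, 0.0559]
ee_rot: [0.006, 0.997, -0.072, 0.001]
contact_force: [-1.3, -19.8, 12.0]
width: 0.0181
```

```bash
python3 look.py 13
```

```text
[0.5997 0.0512 0.0559] [ 0.006  0.997 -0.072  0.001] 14.7 [ -1.27 -19.8   12.01] [-2.43  0.38  0.25]
```

View pics/c13.png

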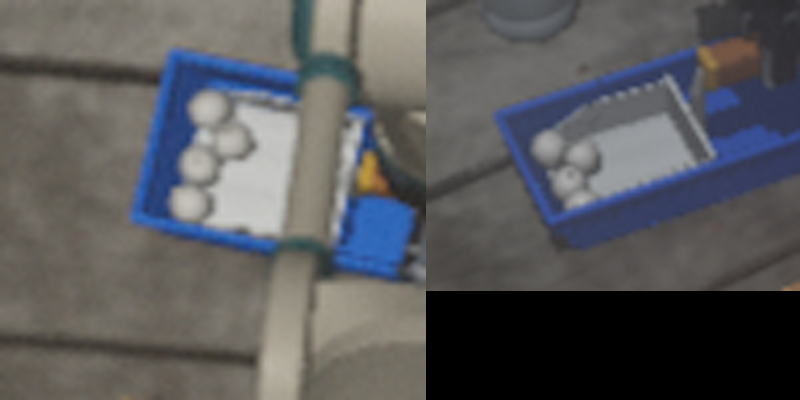

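```bash
python3 - <<'E'
from pf import *
t=lambda x,y:np.array([240+x/5.325,160+y/5.333])
for a in [(210,108),(233,139),(199,162),(190,203)]: print(panf(atz(P,t(*a),.018)))
print('tcp',panf([.5997,.0512]), 'yaw', np.arctan2(2*.997*-.072,.997**2-.072**2)+np.pi/2)
E
```

```text
[ 95.5 -24.8]
[ 79.5 -10.3]
[94.9  6. ]
[94.9 29.3]
tcp [-40.1   4.4] yaw 1.426613329120814
```

Call:
{"api": "carry_out", "payload": {
  "rows": [
    [[-1,-0.1,-0.9,0,0],[-1,-0.35,0.0,0,0],[-1,0.05,0.5,0,0],[-1,0.05,0.4,0,0],[-1,0.3,0,0,0],[-1,0.3,0.0,0,0],[-1,0,0,0,0]]
  ]
}}

```text
clock: 15.5
position: [0.5992, 0.0512, 0.0555]
ee_rot: [0.006, 0.997, -0.071, -0.002]
contact_force: [-7.9, -17.8, 16.0]
width: 0.0188
```

```bash
python3 look.py 14
```

```text
[0.5992 0.0512 0.0555] [ 0.006  0.997 -0.071 -0.002] 15.5 [ -7.86 -17.82  16.02] [-2.23  0.92  0.6 ]
```

View pics/c14.png

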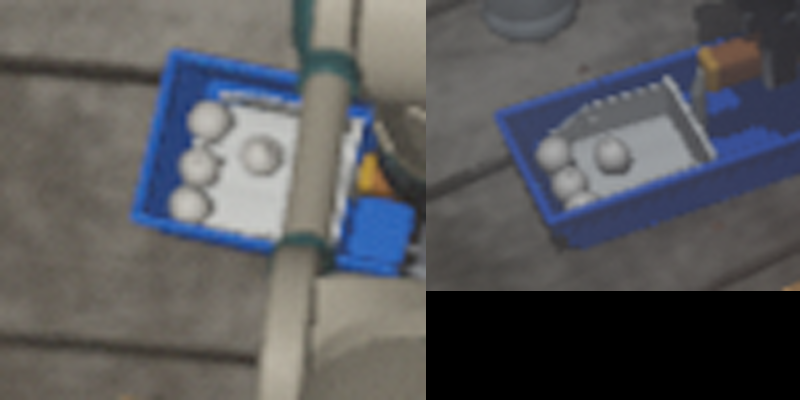

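Call:
{"api": "carry_out", "payload": {
  "rows": [
    [[-1,0,0,0.4,0],[-1,0.04,0.3,0.6,0],[-1,0.06,0.45,0.8,0],[-1,0.06,0.45,0.8,0],[-1,0.07,0.5,0.8,0],[-1,0.08,0.6,0.8,0],[-1,0.1,0.7,0.5,0],[-1,0.1,0.7,0.3,0],[-1,0.07,0.5,0,0],[-1,0.04,0.3,0,0],[-1,0.02,0.2,0,0],[-1,0,0.1,0,0]]
  ]
}}

```text
clock: 16.8
position: [0.605, 0.0855, 0.1083]
ee_rot: [0.02, 0.997, -0.069, -0.002]
contact_force: [-11.0, -48.9, 32.3]
width: 0.0186
```

```bash
python3 look.py 15;python3 - <<'E'
import cv2
im=cv2.imread('pics/s15.png')[180:290,220:350];cv2.imwrite('pics/s15c.png',cv2.resize(im,None,fx=5,fy=5,interpolation=cv2.INTER_CUBIC))
E
```

```text
[0.605  0.0855 0.1083] [ 0.02   0.997 -0.069 -0.002] 16.8 [-11.03 -48.87  32.26] [-8.24  2.37  0.78]
```

View pics/c15.png

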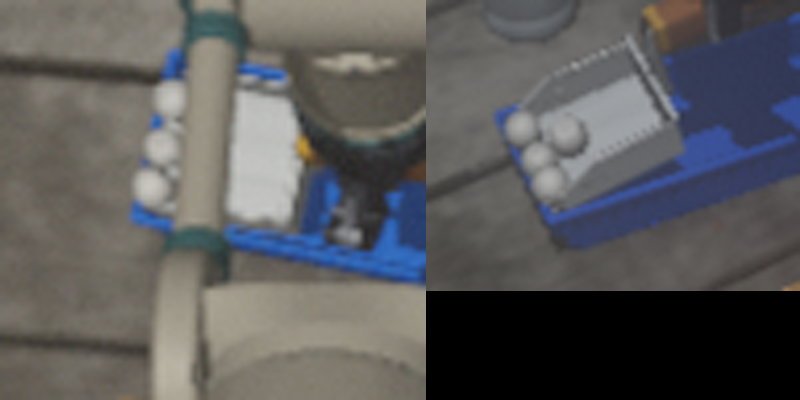

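View pics/s15c.png

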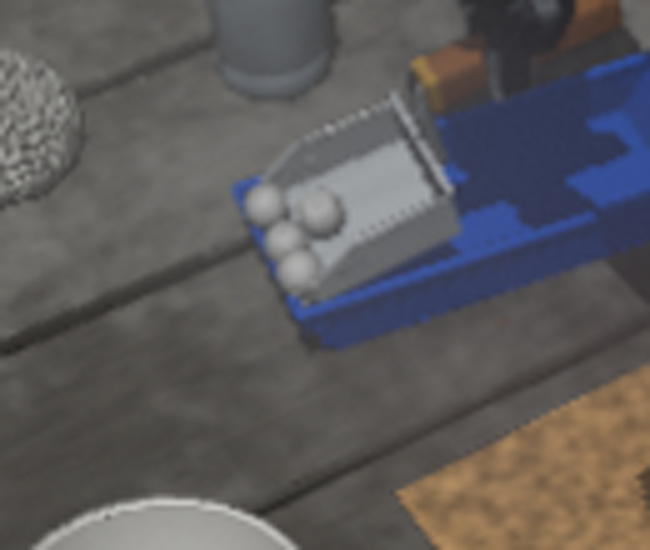

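Call:
{"api": "carry_out", "payload": {
  "rows": [
    [[-1,-0.05,-0.4,-0.3,0],[-1,-0.06,-0.5,-0.5,0],[-1,-0.06,-0.5,-0.6,0]]
  ]
}}

```text
clock: 17.2
position: [0.6046, 0.0774, 0.0948]
ee_rot: [0.013, 0.997, -0.071, 0.0]
contact_force: [-7.7, -31.4, 22.3]
width: 0.0185
```

```bash
cat > ls.py <<'E'
import sys
from h import *
n=sys.argv[1]
s=telemetry.get_state();print(s['position'].round(4),s['ee_rot'].round(3),s['clock'],s['contact_force'].round(2),s['moment'].round(2))
snap('scene','s%s.png'%n)
im=cv2.imread('pics/s%s.png'%n)[180:290,220:350];cv2.imwrite('pics/s%sc.png'%n,cv2.resize(im,None,fx=5,fy=5,interpolation=cv2.INTER_CUBIC))
E
python3 ls.py 16
```

```text
[0.6046 0.0774 0.0948] [ 0.013  0.997 -0.071  0.   ] 17.2 [ -7.66 -31.39  22.33] [-3.48  1.37  0.37]
```

View pics/s16c.png

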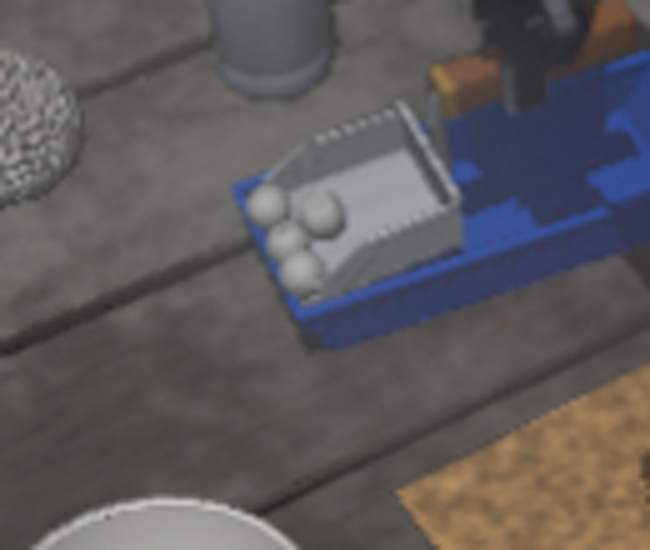

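Call:
{"api": "carry_out", "payload": {
  "rows": [
    [[-1,-0.04,-0.3,-0.5,0],[-1,-0.04,-0.3,-0.6,0],[-1,-0.03,-0.2,-0.5,0]]
  ]
}}

```text
clock: 17.55
position: [0.6053, 0.0701, 0.0779]
ee_rot: [0.012, 0.997, -0.071, 0.002]
contact_force: [-4.9, -37.8, 24.2]
width: 0.0183
```

```bash
python3 ls.py 17
```

```text
[0.6053 0.0701 0.0779] [ 0.012  0.997 -0.071  0.002] 17.55 [ -4.95 -37.79  24.2 ] [-4.71  0.75  0.39]
```

View pics/s17c.png

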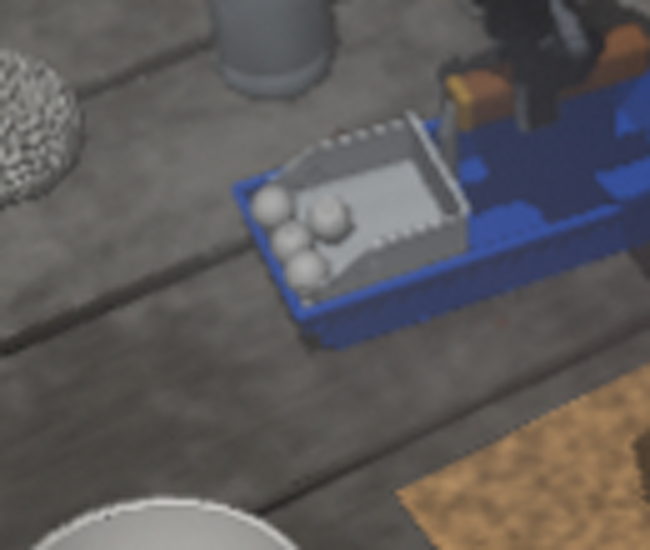

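```bash
cat > pit.py <<'E'
from pf import *
def tilt(tcp,yaw,obs,locs,cam=S):
    pad=np.array(tcp)+[0,0,.0187]
    def f(q):
        Rm=R.from_euler('ZY',[yaw,-q[0]]); O=pad-Rm.apply([-.090+q[1],0.001,.0697])
        return np.concatenate([proj(cam,O+Rm.apply(l))-u for l,u in zip(locs,obs)]+[[q[1]*300]])
    r=least_squares(f,[0,0]);Rm=R.from_euler('ZY',[yaw,-r.x[0]]);O=pad-Rm.apply([-.090+r.x[1],0.001,.0697])
    return r.x,r.fun[:-1].reshape(-1,2).round(1),O.round(4),(O+Rm.apply([.05,0,0])).round(4)
BR=[-.038,-.0365,.034];BL=[-.038,.0365,.034];LL=[.05,.0385,.001];LR=[.05,-.0385,.001]
E
python3 - <<'E'
from pit import *
c=lambda x,y:np.array([220+x/5,180+y/5])
r=tilt([.6053,.0701,.0779],1.434,[c(412,112),c(467,212),c(308,300)],[BR,BL,LL]);print(*r,panf(r[3]))
r=tilt([.605,.0855,.1083],1.434,[c(398,96),c(457,190)],[BR,BL]);print(*r,panf(r[3]))
E
```

```text
[-7.02208386e-05  4.07538643e-03] [[-0.2 -0.4]
 [-0.  -1.3]
 [-0.7  1.5]] [0.618  0.1551 0.0269] [0.6248 0.2046 0.0269] [115.2  -1.7]
[-0.31517317 -0.00084824] [[ 0.3 -0.3]
 [-0.2  0.1]] [0.6148 0.1495 0.0326] [0.6213 0.1966 0.0171] [106.8   0.8]
```

Call:
{"api": "carry_out", "payload": {
  "rows": [
    [[-1,-0.02,-0.2,-0.5,0],[-1,-0.03,-0.2,-0.6,0],[-1,-0.03,-0.3,-0.6,0],[-1,-0.02,-0.2,-0.3,0]]
  ]
}}

```text
clock: 18.0
position: [0.6047, 0.0634, 0.0562]
ee_rot: [0.009, 0.997, -0.072, 0.001]
contact_force: [-2.4, -29.9, 19.0]
width: 0.0186
```

```bash
python3 ls.py 18
```

```text
[0.6047 0.0634 0.0562] [ 0.009  0.997 -0.072  0.001] 18.0 [ -2.45 -29.88  19.04] [-3.28  0.48  0.18]
```

View pics/s18c.png

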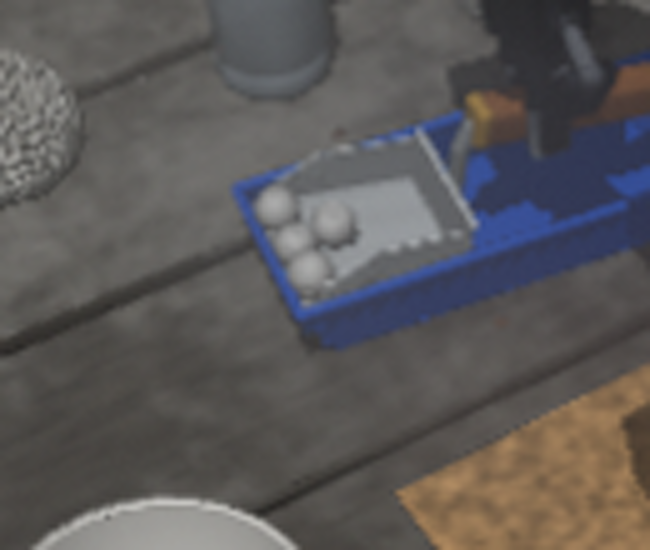

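```bash
python3 - <<'E'
from pit import *
c=lambda x,y:np.array([220+x/5,180+y/5])
r=tilt([.6047,.0634,.0562],1.432,[c(418,130),c(473,228),c(310,298)],[BR,BL,LL]);print(*r,panf(r[3]))
for a in [(275,206),(333,222),(294,242),(308,270)]: print(panf(atz(S,c(*a),.038)))
E
```

```text
[0.16157489 0.00604563] [[-0.  -0.7]
 [ 0.1 -1.2]
 [-1.5  1.6]] [0.6187 0.1564 0.0196] [0.6255 0.2053 0.0277] [116.   -2.3]
[107.4 -24. ]
[84.9 -1.5]
[107.5   3. ]
[107.8  23.2]
```

Call:
{"api": "carry_out", "payload": {
  "rows": [
    [[-1,-0.02,-0.1,-0.4,0],[-1,-0.02,-0.2,-0.3,0],[-1,-0.03,-0.3,0,0],[-1,-0.05,-0.4,0,0],[-1,-0.05,-0.4,0,0],[-1,0,-0.1,0,0]]
  ]
}}

```text
clock: 18.65
position: [0.6009, 0.0598, 0.046]
ee_rot: [0.0, 0.997, -0.075, -0.002]
contact_force: [-0.4, -0.4, -2.5]
width: 0.0184
```

```bash
python3 ls.py 19
```

```text
[0.6009 0.0598 0.046 ] [ 0.     0.997 -0.075 -0.002] 18.65 [-0.41 -0.44 -2.47] [-0.2   0.06 -0.01]
```

View pics/s19c.png

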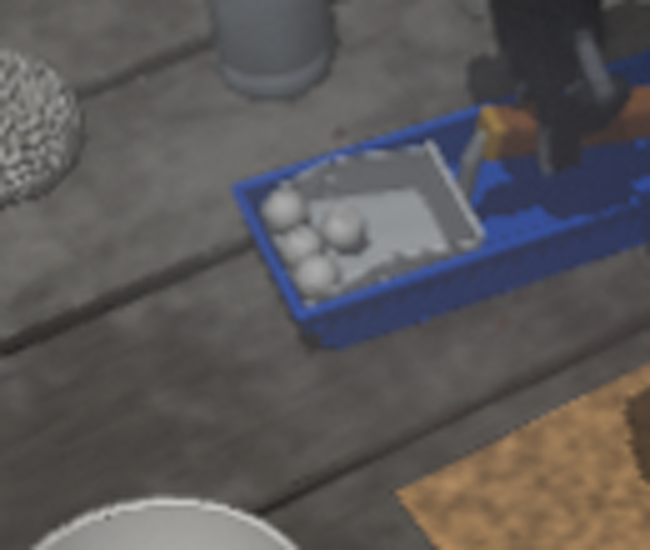

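Call:
{"api": "carry_out", "payload": {
  "rows": [
    [[-1,0,0,0.3,0],[-1,0,0,0.6,0],[-1,0,0,0.9,0],[-1,0,0,1,0],[-1,0,0,1.2,0],[-1,0,0,1.2,0],[-1,0,0,1.2,0],[-1,0,0,1.0,0],[-1,0,0,0.8,0],[-1,0,0,0.5,0],[-1,0,0,0.2,0],[-1,0,0,0,0]]
  ]
}}

```text
clock: 19.9
position: [0.6022, 0.0605, 0.1364]
ee_rot: [0.0, 0.997, -0.074, 0.0]
contact_force: [-0.1, 1.0, -1.8]
width: 0.0182
```

```bash
python3 ls.py 20; python3 - <<'E'
from h import *
snap('top','t20.png')
im=cv2.imread('pics/t20.png')[130:260,200:340];cv2.imwrite('pics/t20c.png',cv2.resize(im,None,fx=4,fy=4,interpolation=cv2.INTER_CUBIC))
E
```

```text
[0.6022 0.0605 0.1364] [ 0.     0.997 -0.074  0.   ] 19.9 [-0.14  1.03 -1.82] [-0.14  0.09  0.01]
```

View pics/s20c.png

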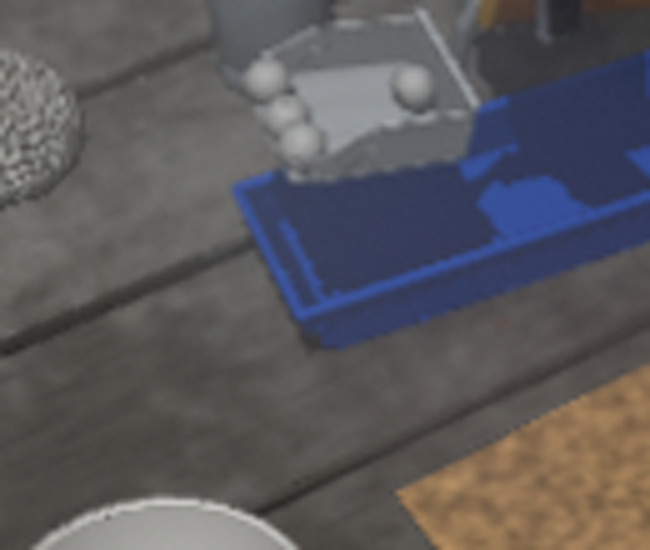

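View pics/t20c.png

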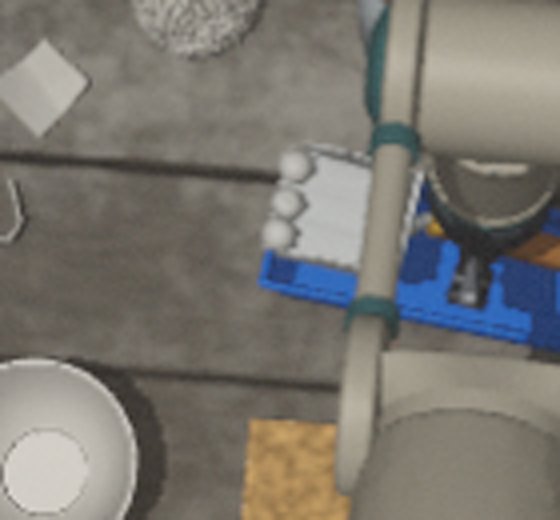

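Call:
{"api": "carry_out", "payload": {
  "rows": [
    [[-1,-0.5,0.3,0,0],[-1,-1.0,0.6,0,0],[-1,-1.6,0.9,0,0],[-1,-2,1.2,0,0],[-1,-2.2,1.3,0,0],[-1,-2.2,1.4,0,0],[-1,-2.2,1.4,0,0],[-1,-2.2,1.3,0,0],[-1,-2,1.1,0,0],[-1,-1.6,0.9,0,0],[-1,-1,0.6,0,0],[-1,-0.5,0.3,0,0]]
  ]
}}

```text
clock: 21.2
position: [0.4111, 0.174, 0.1364]
ee_rot: [0.0, 0.997, -0.074, 0.0]
contact_force: [0.2, -0.3, -1.6]
width: 0.0185
```

```bash
cat > lb.py <<'E'
import sys
from h import *
n=sys.argv[1]
s=telemetry.get_state();print(s['position'].round(4),s['ee_rot'].round(3),s['clock'],s['contact_force'].round(2),s['moment'].round(2))
snap('scene','s%s.png'%n);snap('top','t%s.png'%n)
a=cv2.imread('pics/s%s.png'%n)[210:360,200:360];a=cv2.resize(a,(427,400),interpolation=cv2.INTER_CUBIC)
b=cv2.imread('pics/t%s.png'%n)[190:290,170:260];b=cv2.resize(b,(360,400),interpolation=cv2.INTER_CUBIC)
cv2.imwrite('pics/b%s.png'%n,np.hstack([a,b]))
E
python3 lb.py 21
```

```text
[0.4111 0.174  0.1364] [ 0.     0.997 -0.074  0.   ] 21.2 [ 0.19 -0.28 -1.61] [-0.19  0.03 -0.05]
```

View pics/b21.png

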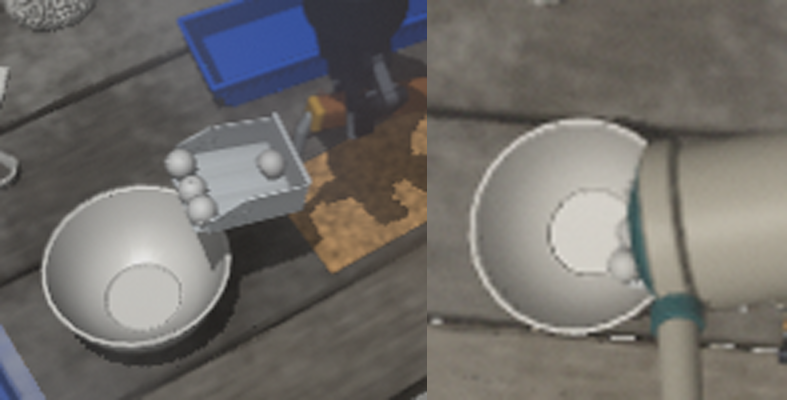

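```bash
python3 - <<'E'
from pit import *
c=lambda x,y:np.array([200+x/2.669,210+y/2.667])
r=tilt([.4111,.174,.1364],1.432,[c(277,115),c(310,185),c(172,180),c(201,230)],[BR,BL,LR,LL]);print(*r)
z=r[3][2]+.011
for a in [(180,163),(193,188),(202,209)]: print(atz(S,c(*a),z).round(3))
print(atz(P,(218.75,255.5),z).round(3))
E
```

```text
[0.11478119 0.00530385] [[-0.5  0.4]
 [ 0.7 -0.2]
 [-1.2 -4.3]
 [ 0.4  5.2]] [0.4248 0.2651 0.0956] [0.4317 0.3143 0.1013]
[0.463 0.302 0.112]
[0.436 0.304 0.112]
[0.415 0.307 0.112]
[0.407 0.316 0.112]
```

Call:
{"api": "carry_out", "payload": {
  "rows": [
    [[-1,0,0.4,0.5,0],[-1,0,0.6,1.0,0],[-1,0,0.4,1.0,0],[-1,0,0.1,0.5,0],[-1,0,0,0,0]]
  ],
  "force": 20
}}

```text
clock: 21.8
position: [0.4133, 0.1889, 0.1675]
ee_rot: [-0.0, 0.997, -0.074, 0.001]
contact_force: [-0.6, -0.2, -1.7]
width: 0.0183
```

```bash
python3 lb.py 22
```

```text
[0.4133 0.1889 0.1675] [-0.     0.997 -0.074  0.001] 21.8 [-0.57 -0.25 -1.72] [-0.15  0.02 -0.02]
```

View pics/b22.png

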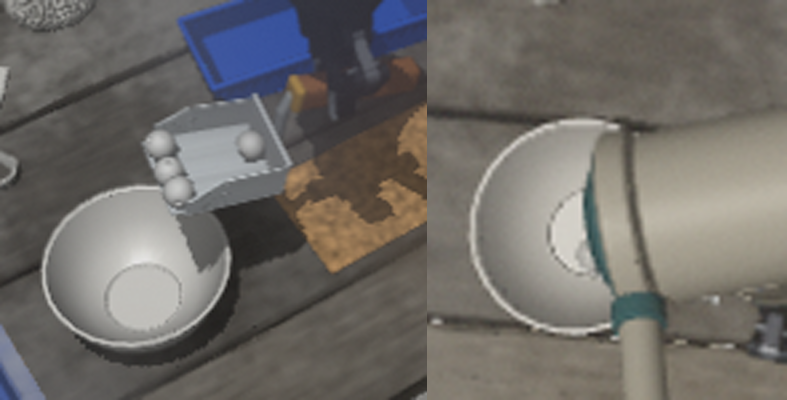

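Call:
{"api": "carry_out", "payload": {
  "rows": [
    [[-1,0,0,-1.5,0],[-1,0,0,-3,0],[-1,0,0,1.5,0],[-1,0,0,3,0],[-1,0,0,0,0]]
  ]
}}

```text
clock: 22.4
position: [0.4145, 0.1891, 0.1687]
ee_rot: [-0.001, 0.997, -0.075, 0.003]
contact_force: [0.7, 1.0, -2.2]
width: 0.0185
```

```bash
python3 lb.py 23
```

```text
[0.4145 0.1891 0.1687] [-0.001  0.997 -0.075  0.003] 22.4 [ 0.7   0.95 -2.18] [-0.11 -0.03 -0.03]
```

View pics/b23.png

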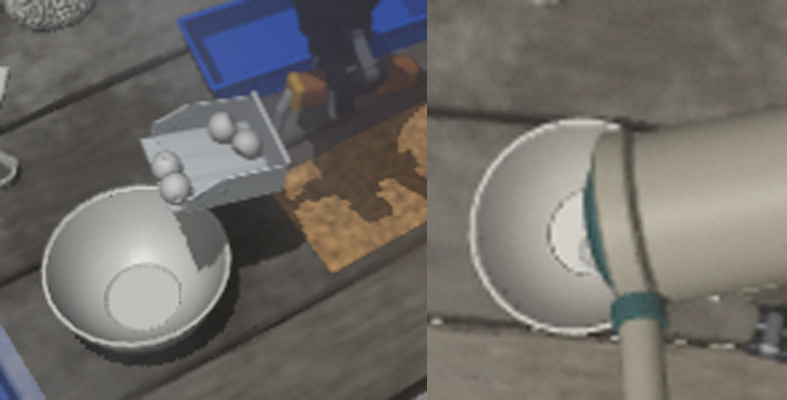

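```bash
python3 - <<'E'
from pit import *
c=lambda x,y:np.array([200+x/2.669,210+y/2.667])
for nm,tcp,o in (('22',[.4133,.1889,.1675],[(258,95),(293,163),(145,148),(176,214)]),('23',[.4145,.1891,.1687],[(256,95),(290,162),(143,143),(175,211)])):
  r=tilt(tcp,1.43,[c(*a) for a in o],[BR,BL,LR,LL]);print(*r)
E
```

```text
[0.17940111 0.00731455] [[-0.7 -0.4]
 [-0.2  0.3]
 [-0.5 -1.7]
 [ 0.1  2.4]] [0.4275 0.2816 0.1324] [0.4344 0.3303 0.1413]
[0.19212546 0.00711773] [[-0.6 -1.2]
 [ 0.2 -0.2]
 [-0.6 -1. ]
 [-0.4  2.4]] [0.4288 0.2827 0.1348] [0.4357 0.3313 0.1444]
```

Call:
{"api": "carry_out", "payload": {
  "rows": [
    [[-0.62,0,0,0,0],[-0.6,0,0,0,0],[-0.585,0,0,0,0],[-1,0,0,0,0]]
  ]
}}

```text
clock: 22.9
position: [0.4119, 0.1884, 0.1659]
ee_rot: [0.0, 0.997, -0.074, -0.0]
contact_force: [0.1, 0.0, -2.3]
width: 0.0187
```

```bash
python3 lb.py 24
```

```text
[0.4119 0.1884 0.1659] [ 0.     0.997 -0.074 -0.   ] 22.9 [ 0.07  0.03 -2.31] [-0.16  0.03 -0.02]
```

View pics/b24.png

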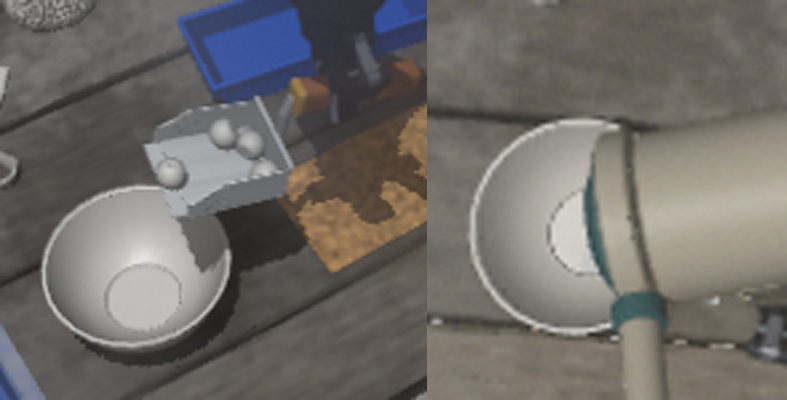

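Call:
{"api": "carry_out", "payload": {
  "rows": [
    [[-0.585,0,0,0,0],[-0.575,0,0,0,0],[-0.565,0,0,0,0],[-1,0,0,0,0]]
  ]
}}

```text
clock: 23.4
position: [0.4122, 0.1886, 0.1664]
ee_rot: [-0.0, 0.997, -0.074, 0.0]
contact_force: [0.8, 0.3, -2.6]
width: 0.0189
```

```bash
python3 lb.py 25
```

```text
[0.4122 0.1886 0.1664] [-0.     0.997 -0.074  0.   ] 23.4 [ 0.79  0.35 -2.59] [-0.15  0.01 -0.01]
```

View pics/b25.png

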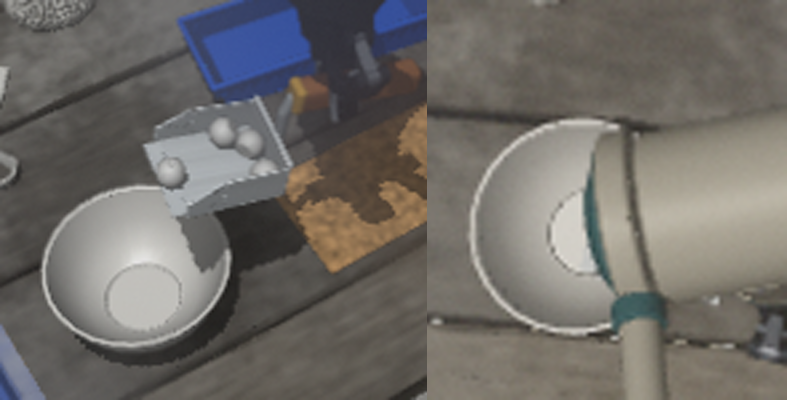

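Call:
{"api": "carry_out", "payload": {
  "rows": [
    [[-0.56,0,0,0,0],[-0.555,0,0,0,0],[-0.55,0,0,0,0],[-0.545,0,0,0,0],[-1,0,0,0,0]]
  ]
}}

```text
clock: 24.0
position: [0.4122, 0.1886, 0.1663]
ee_rot: [0.0, 0.997, -0.074, 0.0]
contact_force: [0.2, 0.0, -3.4]
width: 0.0194
```

```bash
python3 lb.py 26
```

```text
[0.4122 0.1886 0.1663] [ 0.     0.997 -0.074  0.   ] 24.0 [ 0.2   0.02 -3.36] [-0.13  0.04  0.02]
```

View pics/b26.png

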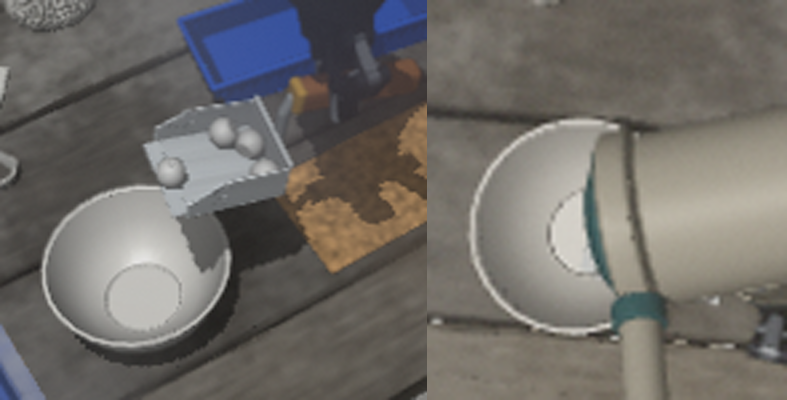

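Call:
{"api": "carry_out", "payload": {
  "rows": [
    [[-0.545,0,0,0,0],[-0.54,0,0,0,0],[-0.535,0,0,0,0],[-1,0,0,0,0]]
  ]
}}

```text
clock: 24.5
position: [0.4122, 0.1885, 0.1663]
ee_rot: [0.0, 0.997, -0.074, 0.0]
contact_force: [-0.1, -0.0, -2.2]
width: 0.0199
```

```bash
python3 lb.py 27
```

```text
[0.4122 0.1885 0.1663] [ 0.     0.997 -0.074  0.   ] 24.5 [-0.12 -0.04 -2.19] [-0.15  0.   -0.01]
```

View pics/b27.png

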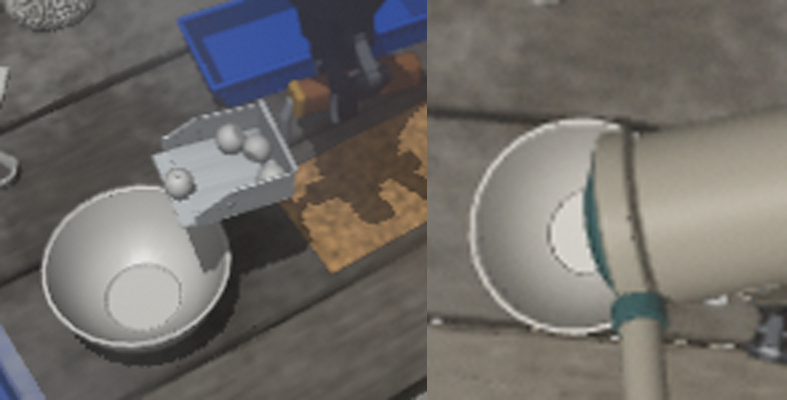

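Call:
{"api": "carry_out", "payload": {
  "rows": [
    [[-0.54,0,0,0,0],[-0.535,0,0,0,0],[-0.535,0,0,0,0],[-0.535,0,0,0,0],[-1,0,0,0,0]]
  ]
}}

```text
clock: 25.1
position: [0.4121, 0.1884, 0.1662]
ee_rot: [0.0, 0.997, -0.074, -0.0]
contact_force: [0.2, 0.6, -2.2]
width: 0.0195
```

```bash
python3 lb.py 28
```

```text
[0.4121 0.1884 0.1662] [ 0.     0.997 -0.074 -0.   ] 25.1 [ 0.21  0.56 -2.16] [-0.19  0.05 -0.02]
```

View pics/b28.png

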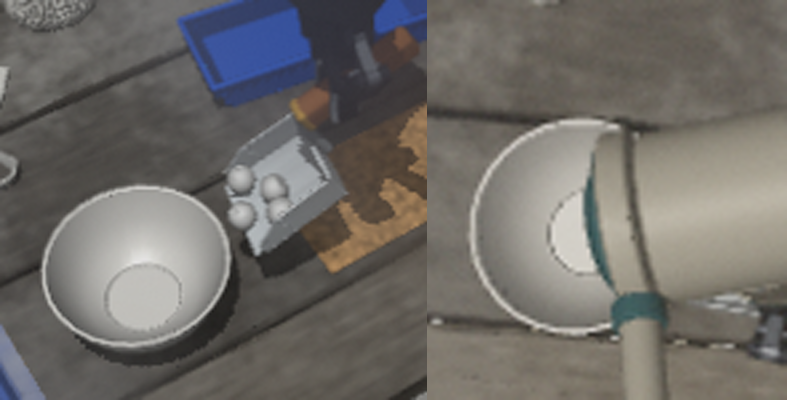

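```bash
python3 - <<'E'
import cv2
im=cv2.imread('pics/s28.png')[230:330,260:350];cv2.imwrite('pics/z28.png',cv2.resize(im,None,fx=7,fy=6,interpolation=cv2.INTER_CUBIC))
E
```

```text
(no output)
```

View pics/z28.png

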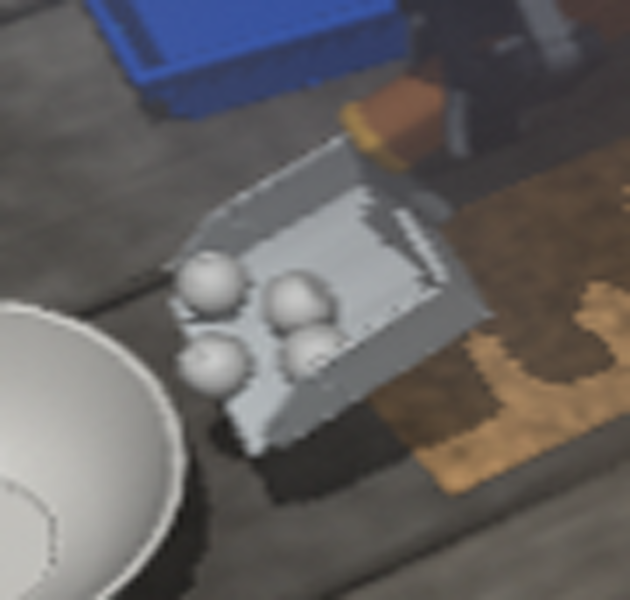

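```bash
python3 - <<'E'
from pit import *
c=lambda x,y:np.array([260+x/7,230+y/6])
for q0 in (0,):
  r=tilt([.4121,.1884,.1662],1.43,[c(345,140),c(490,315),c(255,450),c(172,300)],[BR,BL,LL,LR]);print(*r)
E
```

```text
[-0.56297114  0.00155403] [[-0.4 -2.2]
 [-7.3 -5.8]
 [ 2.1  2.3]
 [ 1.1  0. ]] [0.4184 0.2255 0.0788] [0.4243 0.2674 0.0521]
```

Call:
{"api": "carry_out", "payload": {
  "rows": [
    [[-1,0,3.6,3.5,0],[-1,0,2.6,0.8,0],[-1,0,0.8,0,0],[-1,0,0,0,0]]
  ],
  "force": 100
}}

```text
clock: 25.6
position: [0.412, 0.259, 0.209]
ee_rot: [0.0, 0.997, -0.073, -0.0]
contact_force: [0.8, -0.1, -1.8]
width: 0.0186
```

```bash
python3 lb.py 29
```

```text
[0.412 0.259 0.209] [ 0.     0.997 -0.073 -0.   ] 25.6 [ 0.83 -0.07 -1.77] [-0.09  0.03 -0.01]
```

View pics/b29.png

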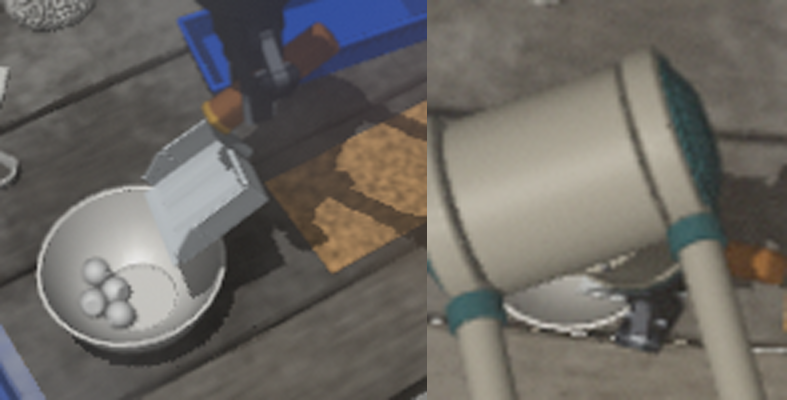

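View pics/s29.png

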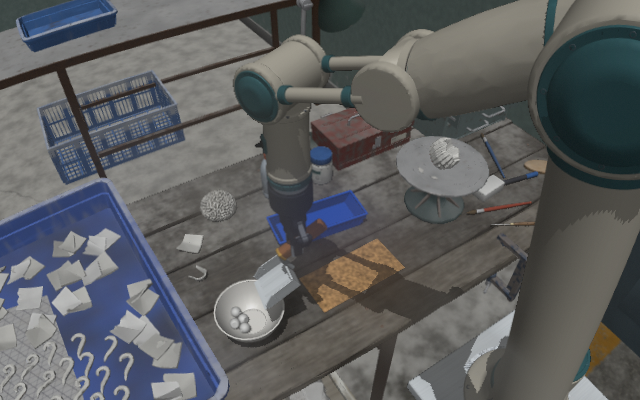

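Call:
{"api": "carry_out", "payload": {
  "rows": [
    [[-1,0,-0.5,1,0],[-1,0.1,-1.5,1,0.0],[-1,0.2,-3,0,0.02],[-1,0.3,-3.5,0,0.03],[-1,0.3,-3.5,0,0.03],[-1,0.3,-3.5,-1,0.03],[-1,0.2,-3,-2,0.03],[-1,0.2,-2,-2.5,0],[-1,0,-1,-2.5,0],[-1,0,0,-1.5,0],[-1,0,0,0,0]]
  ]
}}

```text
clock: 26.8
position: [0.4263, 0.0416, 0.1332]
ee_rot: [0.0, 1.0, -0.006, -0.002]
contact_force: [-0.2, 0.5, -1.3]
width: 0.0185
```

```bash
cat > lm.py <<'E'
import sys
from h import *
n=sys.argv[1]
s=telemetry.get_state();print(s['position'].round(4),s['ee_rot'].round(3),s['clock'],s['contact_force'].round(2),s['moment'].round(2),s['width'])
snap('scene','s%s.png'%n)
a=cv2.imread('pics/s%s.png'%n)[210:360,200:420];a=cv2.resize(a,(770,525),interpolation=cv2.INTER_CUBIC)
cv2.imwrite('pics/m%s.png'%n,a)
E
python3 lm.py 30
```

```text
[0.4263 0.0416 0.1332] [ 0.     1.    -0.006 -0.002] 26.8 [-0.25  0.51 -1.27] [-0.02 -0.01 -0.01] 0.018489627684181113
```

View pics/m30.png

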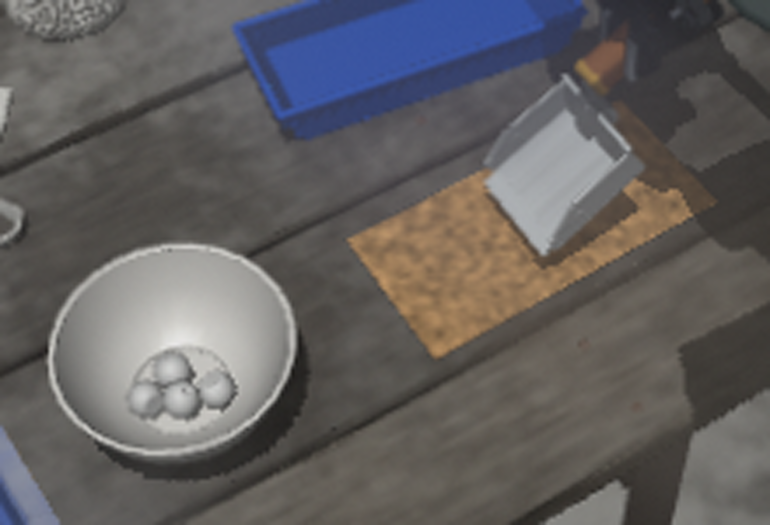

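Call:
{"api": "carry_out", "payload": {
  "rows": [
    [[-1,0,1.5,0,0],[-1,0,2,-0.5,0],[-1,0,0.5,-0.7,0],[-1,0,-0.5,-0.8,0],[-1,0,-0.7,-1,0],[-1,0,-0.7,-1,0],[-1,0,-0.5,-1,0]]
  ],
  "force": 20
}}

```text
clock: 27.55
position: [0.431, 0.0533, 0.0873]
ee_rot: [0.005, 1.0, -0.002, 0.003]
contact_force: [-2.6, -17.9, 21.9]
width: 0.0183
```

```bash
python3 lm.py 31
```

```text
[0.431  0.0533 0.0873] [ 0.005  1.    -0.002  0.003] 27.55 [ -2.59 -17.91  21.93] [-1.72  0.65  0.24] 0.018262539858004467
```

View pics/m31.png

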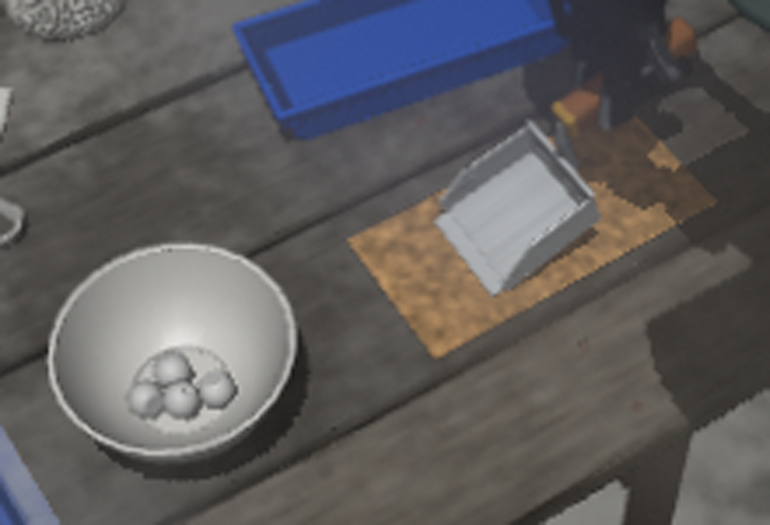

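Call:
{"api": "carry_out", "payload": {
  "rows": [
    [[-1,0,-0.8,-0.6,0],[-1,0,-0.6,-0.8,0],[-1,0,-0.5,-0.8,0],[-1,0,-0.2,-0.6,0],[-1,0,0,-0.2,0],[-1,0,0,0,0]]
  ]
}}

```text
clock: 28.2
position: [0.4302, 0.0355, 0.0553]
ee_rot: [0.002, 1.0, -0.004, 0.002]
contact_force: [0.3, -5.7, 8.6]
width: 0.0187
```

```bash
python3 lm.py 32
```

```text
[0.4302 0.0355 0.0553] [ 0.002  1.    -0.004  0.002] 28.2 [ 0.32 -5.69  8.57] [-0.16  0.14  0.08] 0.018654552300727816
```

View pics/m32.png

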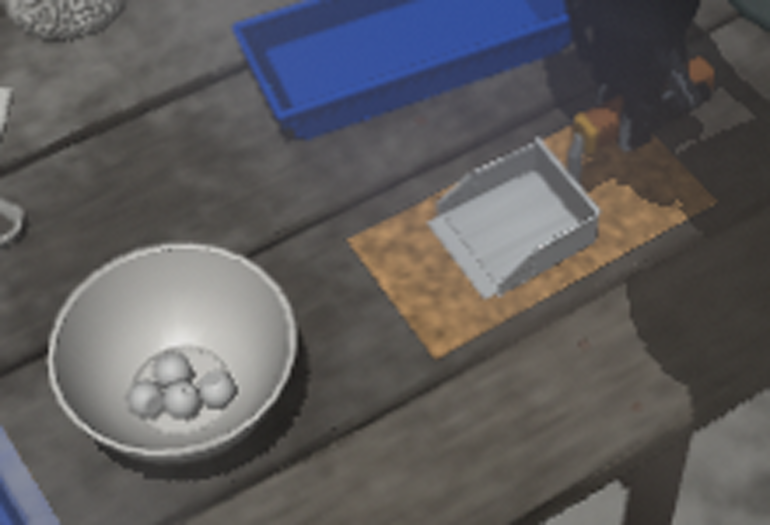

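Call:
{"api": "carry_out", "payload": {
  "rows": [
    [[-1,0,0,-0.2,0],[-1,0,0,0,0],[-0.54,0,0,0,0],[-0.5,0,0,0.1,0],[-0.4,0,0,0,0],[0,0,0,0,0],[1,0,0,0,0],[1,0,0,0,0],[1,0,0,0,0],[1,0,0,0,0]]
  ]
}}

```text
clock: 29.25
position: [0.4282, 0.0385, 0.0531]
ee_rot: [0.0, 1.0, -0.004, -0.0]
contact_force: [-0.3, -0.7, -0.9]
width: 0.0853
```

```bash
python3 lm.py 33
```

```text
[0.4282 0.0385 0.0531] [ 0.     1.    -0.004 -0.   ] 29.25 [-0.34 -0.73 -0.87] [ 0.   -0.   -0.01] 0.08530804608003918
```

View pics/m33.png

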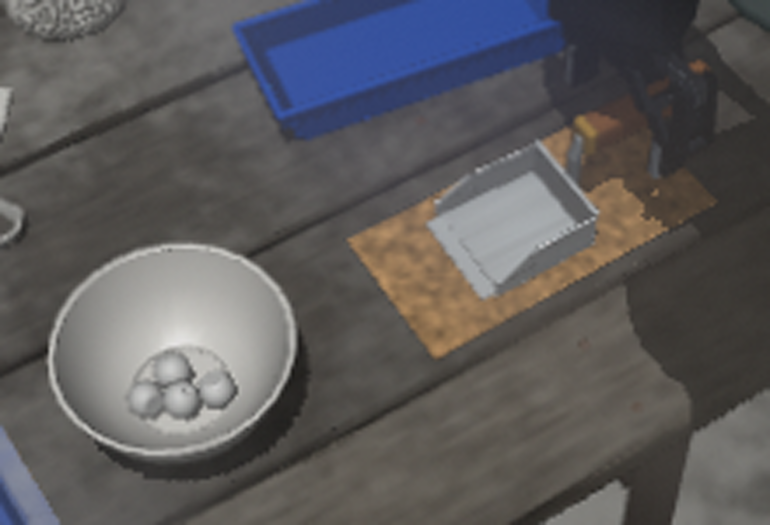

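Released and free. I'll raise straight up clear of the handle and check.

Call:
{"api": "carry_out", "payload": {
  "rows": [
    [[1,0,0,1,0],[1,0,0,2,0],[1,0,0,3,0],[1,0,-1,4,0],[1,0,-3,3,0],[1,0,-4,2,0],[1,0,-4,0,0],[1,0,-2,0,0],[1,0,0,0,0]]
  ]
}}

```text
clock: 30.2
position: [0.4285, -0.104, 0.2042]
ee_rot: [0.001, 1.0, -0.006, 0.001]
contact_force: [-0.9, 0.2, -0.8]
width: 0.0854
```

```bash
python3 lm.py 34; python3 - <<'E'
from m0 import *
p=snap('top','t34.png')
im=cv2.imread('pics/t34.png')[190:285,170:365];cv2.imwrite('pics/t34c.png',cv2.resize(im,None,fx=4,fy=4,interpolation=cv2.INTER_CUBIC))
print([ (np.round(d['xy'],1),round(d['confidence'],2)) for d in finder.boxes_of(p,'bowl')][:2])
E
```

```text
[ 0.4285 -0.104   0.2042] [ 0.001  1.    -0.006  0.001] 30.2 [-0.91  0.19 -0.81] [0.05 0.01 0.02] 0.08539082852830022
[(array([205.3, 243.4]), 0.85)]
```

View pics/m34.png

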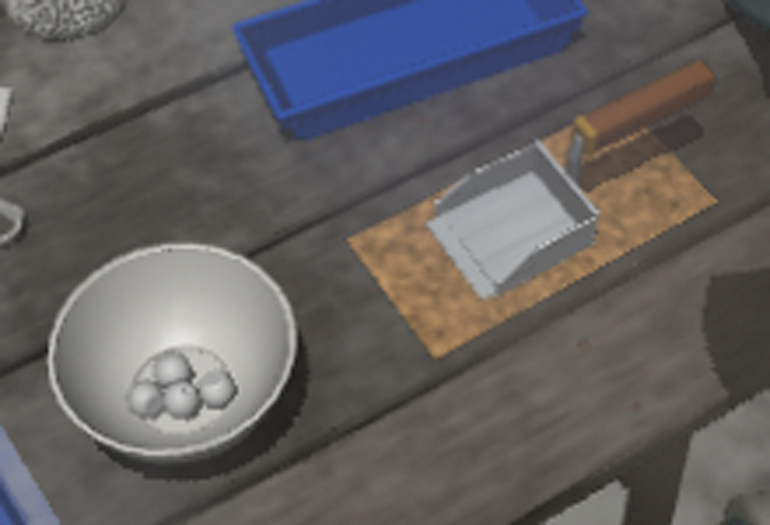

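View pics/t34c.png

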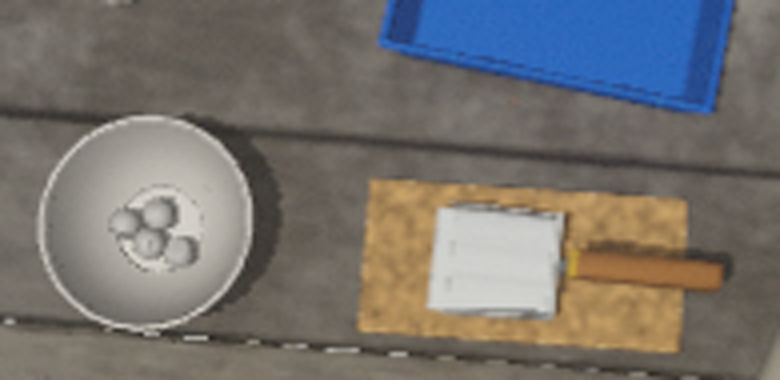

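```bash
python3 - <<'E'
from m0 import *
np.set_printoptions(precision=3,suppress=True)
s=lambda x,y:np.array([200+x/3.5,210+y/3.5]); t=lambda x,y:np.array([170+x/4,190+y/4])
pts=[(S,s(429,222),[.05,-.0385,.001]),(S,s(488,298),[.05,.0385,.001]),(S,s(540,142),[-.038,-.0365,.034]),(S,s(598,212),[-.038,.0365,.034]),
(P,t(438,207),[.05,-.0385,.001]),(P,t(429,308),[.05,.0385,.001]),(P,t(565,212),[-.038,-.0365,.034]),(P,t(556,318),[-.038,.0365,.034])]
q,e=fit(pts,[.42,.12,.003,1.5,0]);print(q,abs(e).max())
print('bowl',atz(P,t(146,222),.06))
print('beads',[atz(P,t(*a),.02)[:2] for a in [(126,221),(160,212),(150,243),(181,251)]])
print(telemetry.get_state()['contact_force'])
manip.sign_off()
E
```

```text
[ 0.431  0.115 -0.001  1.57   0.049] 0.9528897115250743
bowl [0.435 0.363 0.06 ]
beads [array([0.438, 0.386]), array([0.446, 0.363]), array([0.423, 0.367]), array([0.42 , 0.345])]
[0.025 0.548 0.097]
the job is handed in; nothing more can be done
```

The four beads are in the bowl, the scoop is back on the cork mat, and I handed the job in at about 30 s; the rig reports no verdict.

**How it went**
- **Scooping:** The beads first jammed in a row against the end wall. I had to shift and yaw the scoop several times to get all four onto the blade.
- **Lifting:** My first lift caught the lip on the pan wall at about 49 N and tipped the nose down. I lowered it again and used the pinned lip to tilt the nose up, then lifted all four beads clear.
- **Tipping:** I tipped the scoop by loosening the grip. It swung down faster than intended and short of the bowl, so I moved it forward and up at once, and all four beads landed inside.
- **Return:** I levelled the scoop by pressing it onto the mat, then released it and raised the gripper clear.

**Last checks from the camera pictures**
- **Beads:** All four looked at rest in the bowl, within about 25 mm of its axis.
- **Bowl:** It was upright and had moved about 4 mm (limit 30 mm).
- **Scoop:** Its origin was about 12 mm along the mat from the middle, near the mat's middle line.
- **Scoop angle:** The fit gave 0.05 rad nose-up with the underside near z = 0, which is within measurement noise of flat. The limit is 0.1 rad.
- **Gripper:** It was open and well above everything, with close to zero contact force.
- **Jar and spray bottle:** I did not measure them at the end, but no move went near them.

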